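Find and mark the slip angle of a soap dish on an acrylic drip ramp

TASK

Find how steep the clear drip ramp can stand: push the wooden wedge by its red grip under the ramp's free edge, a little at a time, until the white soap dish slips all the way down to the blue lip, and stop there, while the green pumice block beside it still stays up. Leave the wedge holding the ramp and note the angle by sliding the orange rider along the scale until you feel it bear lightly on the wedge's tail, no harder than a fingertip's touch, without shoving the wedge. Do not touch the ramp, the dish or the pumice, and leave the brush and the pump dispenser where they are.

Things in the scene. Friction and masses are not known exactly. Their poses are not given: they have to be found in the camera images.
- rig: Fixed pine rig: channel board 580 x 100 mm, 210 wide under the ramp. Origin at shelf height on the channel's centre line; +x is the pushing direction, under the ramp; z up. Channel floor at z=6, 65 mm wide between guides whose tops are at z=18, running x=-365 to +135; tick marks are the scale. Ramp hinge at x=+180, z=34 mm; ramp, wedge and rider share the centre line y=0.
- ramp: Clear acrylic ramp 190 x 190 x 6 mm on a free hinge. Origin mid hinge line at mid thickness; it runs to x=-190, x as the rig's when flat, z square to it. Flat at first; rises about 0.0032 rad per mm of wedge travel. Two lanes 89 mm wide (y=+46, -46) between 12 mm high ribs. A blue lip across the hinge end, inner face at x=-12, stops what slides.
- ramp_edge (a point): Middle of the ramp's free edge, 190 mm from the hinge. Under it, at x=-180 of the ramp, a 10 mm round steel bar across the underside (lowest point 24 mm above the shelf when flat) rides on the wedge. Ramp and load weigh about 4 N on the wedge.
- wedge: Loose wooden wedge in the channel, 0.8 kg, 195 long, 60 wide (2.5 mm play each side). Origin under its thin nose; +x to the nose. The slope climbs at 30 degrees from 6 mm at the nose to 81 mm at x=-130; behind it a deck 30 mm high to the tail. Pushing takes 8 to 20 N; it stays where left. The ramp starts to rise with the nose at about x=+20 of the rig; the dish slips with it between +60 and +115.
- wedge_grip (a point): Centre of the wedge's red grip block: 40 mm along the wedge, 24 mm across, 50 mm tall, standing on the deck (block from 30 to 80 mm above the wedge's underside), centred 165 mm behind the nose. May be grasped across from above, or pushed on its back face, 20 mm behind this point.
- wedge_tail (a point): Centre of the wedge's flat tail face, 15 mm above its underside, 195 mm behind the nose; axes as the wedge.
- rider: Orange rider in the channel behind the wedge, slides along the rig's x only, by up to 260 mm, with a stiff drag of about 2 N, and stays where it is left. Origin on the channel floor at its nose, x towards the wedge. 54 mm long, its foot 16 mm high.
- rider_nose (a point): Middle of the rider's front face (20 mm wide, 14 mm tall, 9 mm above the channel floor), which is to touch the wedge's tail.
- rider_grip (a point): Centre of the rider's upright grip block, 30 mm along the channel, 24 mm across, 45 mm tall (15 to 60 mm above the channel floor), centred 36 mm behind the nose. May be grasped or pushed on its back face, 15 mm behind this point.
- dish_c (a point): Centre of the white ceramic soap dish, 70 mm along the ramp, 64 mm across, 24 mm high. It starts about 130 mm up from the hinge in one of the lanes; resting against the blue lip its centre is 47 mm from the hinge along the ramp. The slip angle is not known beforehand (about 0.14 to 0.30 rad).
- pumice_c (a point): Centre of the green pumice block, 60 mm along the ramp, 44 mm across, 28 mm high, about 130 mm up in the other lane. It grips about a third better than the dish and slips if the ramp goes on rising after the dish has gone.
- brush: Orange grout brush lying on the shelf, 130 x 28 x 29 mm: bystander. Origin at its underside.
- dispenser: White closed pump dispenser, 64 mm across, 150 mm tall, standing beyond the hinge end of the ramp: bystander. Origin at its underside.
There are look-alikes about, which are no part of the job. There is more than one size of the part that bears pumice_c; the job needs the smallest.

How it is judged:
By the outcome, as a careful person would: the job done as asked, in the order asked, and still so for the second after the job is handed in, with the robot touching nothing.
It also fails if it takes over 64 s, if anything falls off the work surface, if the arm or the gripper's body presses on something with over 40 N, if the wrist force passes 120 N, or if a joint passes its speed limit or range.

ROBOT

A 6-joint arm with a two-finger parallel gripper is mounted at the origin on the work surface. World frame = base frame: x ahead of the robot, y to its left, z up, the work surface at z = 0. Lengths are in m, angles in rad, forces in N, time in s.
With the tool pointing down it reaches from about 0.425 to 0.95 m from the base axis. Payload 3.5 kg.
Tool frame: the origin (TCP) lies between the finger pads; the fingertips stand 14 mm ahead of it and the grasp point (between the pads) lies 5 mm behind it; z points along the fingers, y is the direction in which the jaws open and shut (so a half turn about z gives the same grasp; the last joint's range is limited). The gripper opens to 85 mm and grips with 20 to 120 N. Pads are 22 mm wide; open, the fingers measure 114 mm over their backs; the gripper's body (76 mm by 85 mm) begins 54 mm behind the grasp point. The pads swing forward as they close: fully open they stand 13 mm farther back than shut.
Start: joints at [1.197, 0.286, 1.577, -0, 1.279, -0.15], TCP at [0.15, 0.658, 0.245] pointing down, gripper open.
Joint ranges: [-2.77, 2.77], [-0.9, 2.22], [0.21, 2.48], [-1.53, 4.67], [0.24, 2.81], [-2.84, 2.84]. Speed limits (rad/s): [2.79, 2.79, 3.14, 3.14, 3.14, 3.14].

INTERFACE

Orientations are given as a unit quaternion [x, y, z, w].
In Python, from plant import ctrl gives the robot as it stands. The module is installed in compiled form; this text tells all that it offers.
- The arm moves only by the tool servo_tool, never from a script. Its argument "increments" is text: rows parted by semicolons, each of 7 numbers parted by spaces: the turn, a rotation vector about the tool's x, y, z in rad, then the shift along the tool's x, y, z in cm, then the finger opening in cm, from 0 to 8.54. In form: ax ay az dx dy dz claw; .... A call has 1 to 10 rows; each row is the pose to reach, as a shift and turn from the pose commanded when the call began, along the tool's axes at that moment; what a row does not reach only later rows make up. A row lasts 1/12 s, in which the tool goes at most 41.7 mm and 7.16 degrees, less where a joint would pass 70% of its speed; a pose out of reach is approached as far as the arm can. A call with a gripper value outside its range is refused whole. The fingers move at their own pace and stop on an object; "grip_force" is the grip in N (left out, the last holds). Time passes only in rows, so rows that repeat a pose let the fingers close. It gives the time, the measured TCP pose, the force and the opening at its end, in the units of the state.
- ctrl.get_state(): the state, without advancing time (a new reading comes with each control period).
- ctrl.read_camera(name): name is "scene" or "top" or "wrist"; returns (picture, depth): 384x512x3 uint8, red, green, blue; 384x512 float32, m along the optical axis (not along the pixel's ray), 0 where there is no reading.
- ctrl.camera_info(name): a dict with "camera_matrix" (3x3 intrinsics, pixels), "world_to_cam" (4x4, takes a point from world to camera coordinates). Camera axes: x right, y down, z forward; pixel columns grow to the right and rows downward; lengths in m; the calibration is good to about 2 mm. A picture is of the moment at which its call begins: read the wrist's pose just before it. camera_info takes no time and is no camera call; for the wrist camera it gives the pose at the moment of the call.
- ctrl.sign_off(): hands the job in, once; it reports no verdict.
The state is a dict: "time": time; "qpos": joint angles; "dq": joint speeds; "joint_efforts": joint torques, N m; "eef_pos": TCP position; "tcp_rot": TCP orientation; "contact_force": force on the tool from outside, world axes, zero at the start; "wrist_torque": the same for the moment, N m; "opening": opening from 0.0 (shut) to 1.0 (fully open).
Only numpy, scipy, OpenCV 4.12 (cv2) and the standard library are available. Lean on these libraries where they do the work, as an engineer would, in place of code of your own. Each camera call takes 0.05 s, during which the arm holds its last target.

## Working session

There is one attempt and no reset: what is moved stays moved. The work goes in short steps, Python scripts to look and compute and a tool call to move; the robot and the scene stay as the last step left them, time stands still between calls to the robot, and variables do not carry over. Pictures are saved under pics/ and viewed, and the job is handed in when it is done.

Besides the shell and the picture viewer there is one more tool, called as a command line: name --argument value ..., lists and objects as JSON in quotes. servo_tool: Moves the arm, as the interface text tells. Its arguments: {"type":"object","properties":{"increments":{"type":"string"},"grip_force":{"type":"number"}},"required":["increments"]}

```bash
mkdir -p pics; ls
cat > h.py <<'E'
import numpy as np, cv2
from plant import ctrl
def snap(n,tag):
    ci=ctrl.camera_info(n); im,d=ctrl.read_camera(n)
    cv2.imwrite(f'pics/{tag}.png',cv2.cvtColor(im,cv2.COLOR_RGB2BGR))
    np.savez(f'pics/{tag}.npz',im=im,d=d,K=ci['camera_matrix'],T=ci['world_to_cam'])
    return im,d,np.array(ci['camera_matrix']),np.array(ci['world_to_cam'])
def load(tag):
    z=np.load(f'pics/{tag}.npz'); return z['im'],z['d'],z['K'],z['T']
def unproj(u,v,d,K,T):
    p=np.stack([(u-K[0,2])/K[0,0]*d,(v-K[1,2])/K[1,1]*d,d],-1)
    return (p-T[:3,3])@T[:3,:3]
def ray(u,v,z,K,T):
    r=np.array([(u-K[0,2])/K[0,0],(v-K[1,2])/K[1,1],1.])@T[:3,:3]; c=-T[:3,3]@T[:3,:3]
    return c+r*(z-c[2])/r[2]
def proj(p,K,T):
    q=np.asarray(p)@T[:3,:3].T+T[:3,3]; q=q@K.T; return q[...,:2]/q[...,2:]
E
python3 - <<'E'
from h import *
for n in ['scene','top','wrist']:
    im,d,K,T=snap(n,n+'0'); print(n,K[0,0],-T[:3,3]@T[:3,:3])
s=ctrl.get_state(); print(s)
E
```

```text
pics
scene 409.9748625857627 [1.1875522  0.34607218 0.81254956]
top 373.1839275062482 [0.57802005 0.19999176 0.93441923]
wrist 336.25186270259275 [0.07883376 0.67349226 0.37126377]
{'time': 0.15, 'qpos': array([ 1.19699636e+00,  2.87029659e-01,  1.57784050e+00,  1.33147624e-05,
        1.27857415e+00, -1.50005242e-01]), 'dq': array([-7.60169268e-04, -8.64390354e-04, -4.28834486e-03,  1.00210951e-03,
        2.65824435e-03, -7.54738680e-05]), 'joint_efforts': array([ 2.15192172e-04, -4.06608939e+01, -2.93139750e+01, -1.78964629e-04,
        3.98977456e-03, -6.72062539e-08]), 'eef_pos': array([0.14959862, 0.65772315, 0.24422001]), 'tcp_rot': array([ 1.11665860e-01,  9.93745379e-01, -8.92609004e-04, -2.45870992e-04]), 'contact_force': array([0.56367764, 0.18786096, 0.48352891]), 'wrist_torque': array([3.02325105e-02, 8.36042370e-03, 3.42504966e-05]), 'opening': 1.0003159340626329}
```

View pics/scene0.png

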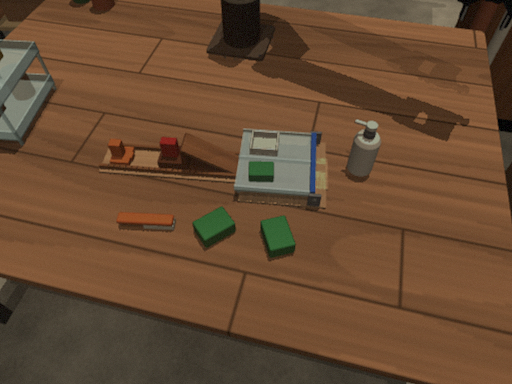

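View pics/top0.png

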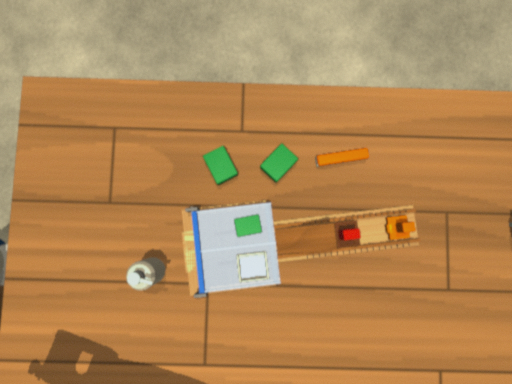

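View pics/wrist0.png

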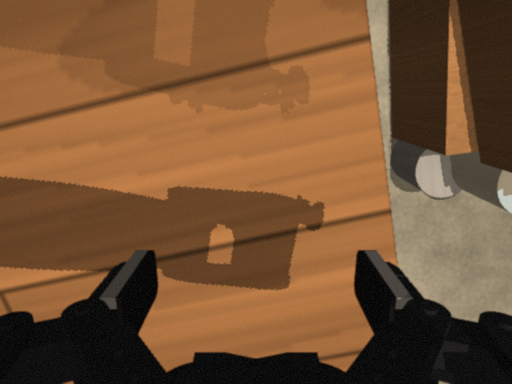

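The scene view shows the rig: orange rider at (120,152), red grip at (170,150), ramp at (280,163) with the dish in the far lane and the small pumice in the near lane. The two larger green blocks at (213,226) and (278,236) are look-alikes. In the top view the red grip is at (349,234), the rider at (402,227), and the blue lip at x≈197.

```bash
cat > m.py <<'E'
from h import *
def comps(im,cond,minA=15):
    n,l,s,c=cv2.connectedComponentsWithStats(cond.astype(np.uint8))
    return [(i,l==i,s[i],c[i]) for i in range(1,n) if s[i,4]>=minA]
def masks(im):
    h=cv2.cvtColor(im,cv2.COLOR_RGB2HSV).astype(int); H,S,V=h[...,0],h[...,1],h[...,2]
    return dict(red=((H<4)|(H>175))&(S>190)&(V>80),orange=(H>=5)&(H<16)&(S>215)&(V>120),green=(H>50)&(H<75)&(S>120)&(V>50),blue=(H>105)&(H<130)&(S>150),white=(S<45)&(V>190))
E
python3 - <<'E'
from m import *
for t in ['top0','scene0']:
    im,d,K,T=load(t); print(t,T[:3,:3].round(2).tolist())
    for k,m in masks(im).items():
        for i,mm,s,c in comps(im,m):
            v,u=np.nonzero(mm); P=unproj(u,v,d[v,u],K,T)
            print(k,s.tolist(),c.round(1),'med',np.median(P,0).round(4),'zmax',np.percentile(P[:,2],[5,50,95]).round(3), 'minrect',[np.round(x,1) for x in cv2.minAreaRect(P[:,:2].astype(np.float32)*1000)])
E
```

```text
top0 [[0.03, -1.0, 0.01], [-1.0, -0.03, -0.09], [0.09, -0.01, -1.0]]
red [342, 229, 17, 11, 149] [349.6 233.7] med [ 0.5675 -0.0259  0.0849] zmax [0.075 0.085 0.088] minrect [array([567.6, -27. ]), array([21.2, 36.6]), np.float64(6.6)]
orange [336, 149, 24, 5, 36] [347.4 150.9] med [ 0.7719 -0.0351  0.0262] zmax [-0.001  0.026  0.029] minrect [array([773. , -35.4]), array([ 8.6, 60. ]), np.float64(10.5)]
orange [317, 154, 52, 12, 91] [340.8 160. ] med [ 0.748  -0.0183  0.0276] zmax [0.025 0.028 0.03 ] minrect [array([748.7, -22.7]), array([ 25.6, 126.3]), np.float64(2.5)]
orange [395, 218, 15, 21, 153] [401.1 227.4] med [ 0.584 -0.163  0.022] zmax [0.019 0.022 0.066] minrect [array([569.9,   7.2]), array([ 48.5, 382.8]), np.float64(4.8)]
green [261, 144, 37, 38, 743] [278.5 162.5] med [0.7352 0.1366 0.0366] zmax [0.034 0.037 0.039] minrect [array([683.4, 170.1]), array([ 65. , 209.2]), np.float64(56.9)]
green [203, 146, 34, 38, 744] [220.  164.8] med [0.7248 0.2779 0.0364] zmax [0.034 0.036 0.039] minrect [array([669.7, 248. ]), array([206.9,  55.5]), np.float64(28.3)]
green [235, 21
[... 864 characters left out ...]
[22.7, 36.3]), np.float64(6.1)]
green [249, 162, 24, 14, 175] [261.2 167.7] med [0.5821 0.2085 0.0633] zmax [0.061 0.063 0.065] minrect [array([583.9, 206.5]), array([43.3, 54.1]), np.float64(12.4)]
green [193, 207, 41, 34, 557] [213.2 222.4] med [0.7401 0.1357 0.0355] zmax [0.033 0.036 0.038] minrect [array([941.8, 209. ]), array([555.7,  89.1]), np.float64(20.0)]
green [261, 216, 34, 35, 513] [277.3 232.5] med [0.7298 0.2795 0.0355] zmax [0.033 0.036 0.038] minrect [array([730.7, 279.4]), array([78.8, 57.6]), np.float64(28.1)]
blue [310, 133, 6, 59, 222] [312.7 163.3] med [0.5309 0.3233 0.0493] zmax [0.047 0.049 0.051] minrect [array([517.4, 321.6]), array([189.6,   9.5]), np.float64(8.2)]
```

Run:
```python
from m import *
for t in ['top0','scene0']:
    im,d,K,T=load(t); v,u=np.mgrid[:384,:512]; P=unproj(u,v,d,K,T)
    def rep(n,m,er=0):
        m=m.astype(np.uint8)
        m=np.zeros_like(m) if not m.any() else m
        nn,l,s,c=cv2.connectedComponentsWithStats(m)
        if nn<2: print(t,n,'none');return
        i=1+np.argmax(s[1:,4]); q=P[l==i]; r=cv2.minAreaRect(q[:,:2].astype(np.float32)*1000)
        print(t,n,len(q),'mean',q.mean(0).round(4),'rect',np.round(r[0],1),np.round(r[1],1),round(r[2],1))
    X,Y,Z=P[...,0],P[...,1],P[...,2]
    mk=masks(im)
    rep('red',mk['red']&(Z>.078))
    rep('rider top',(Y<-.1)&(X<.68)&(Z>.058)&(Z<.075)&(Y>-.25))
    rep('deckish',(Y<.0)&(X<.68)&(Z>.030)&(Z<.042)&(Y>-.25))
    rep('rider all',(Y<-.1)&(X<.68)&(Z>.017)&(Z<.075)&(Y>-.25)&(im[...,0]>150))
    rep('lip',mk['blue'])
    rep('plate',(Z>.032)&(Z<.045)&(Y>.08)&(Y<.34)&(X<.7)&(X>.38))
    rep('pumice',mk['green']&(Z>.058)&(X<.65))
    rep('dish',mk['white']&(Z>.05)&(Z<.07)&(X<.6)&(Y>.1)&(Y<.34))
```

```text
top0 red 138 mean [ 0.5677 -0.0262  0.085 ] rect [567.6 -27. ] [21.2 36.6] 6.4
top0 rider top 138 mean [ 0.5865 -0.1673  0.0648] rect [ 586.4 -168.2] [24.  30.2] 10.7
top0 deckish 345 mean [ 0.5674 -0.0309  0.0355] rect [566.9 -32.7] [60.1 54.4] 8.7
top0 rider all 473 mean [ 0.5852 -0.1596  0.0337] rect [ 585.4 -159.6] [56. 54.] 9.4
top0 lip 308 mean [0.5153 0.3204 0.0557] rect [508.1 288.1] [140.3 176. ] 77.0
top0 plate 2305 mean [0.5739 0.2417 0.0362] rect [574.6 235.1] [ 90.3 178.3] 8.3
top0 pumice 404 mean [0.581  0.2068 0.0684] rect [580.9 206.7] [38.7 55.5] 12.9
top0 dish 163 mean [0.4874 0.1806 0.0597] rect [485.2 189.3] [64.3 62.8] 8.4
scene0 red 91 mean [ 0.5705 -0.0278  0.0841] rect [570.4 -29.5] [22.7 36.3] 6.1
scene0 rider top 97 mean [ 0.5927 -0.1675  0.0635] rect [ 591.1 -168.5] [26.4 30.9] 1.4
scene0 deckish 208 mean [ 0.5887 -0.0296  0.0344] rect [583.9 -29.8] [36.9 57.6] 5.6
scene0 rider all 7 mean [ 0.5931 -0.1599  0.064 ] rect [ 592.1 -160.1] [7.2 6.9] 6.7
scene0 lip 222 mean [0.5259 0.3231 0.0491] rect [517.4 321.6] [189.6   9.5] 8.2
scene0 plate 3042 mean [0.5423 0.2413 0.0362] rect [538.1 232.5] [201.5 187.2] 8.0
scene0 pumice 175 mean [0.5824 0.2077 0.0631] rect [583.9 206.5] [43.3 54.1] 12.4
scene0 dish none
```

```bash
cat > g.py <<'E'
from h import *
from scipy.spatial.transform import Rotation as R
A=np.radians(8.3); ux=np.array([-np.sin(A),np.cos(A),0]); uy=np.array([-np.cos(A),-np.sin(A),0])
Rt=np.column_stack([ux,-uy,[0,0,-1]])
RO=np.array([0.569,-0.028,0])+0.180*ux  # rig origin
def rig(p): q=np.asarray(p)-RO; return np.array([q@ux,q@uy,q[2]])*1000
def delta(pos,Rg=Rt):
    s=ctrl.get_state(); R0=R.from_quat(s['tcp_rot'])
    rv=(R0.inv()*R.from_matrix(Rg)).as_rotvec(); sh=R0.inv().apply(np.asarray(pos)-s['eef_pos'])*100
    print('t',s['time'],'rv',rv.round(4),'shift cm',sh.round(3),'F',s['contact_force'].round(2),'rig',rig(s['eef_pos']).round(1),'op',round(s['opening'],3))
E
python3 -c "
from g import *
delta([0.569,-0.028,0.245])
"
```

```text
t 0.15 rv [-1.8000e-03  8.0000e-04  1.2021e+00] shift cm [-5.6113e+01 -5.7554e+01  1.1000e-02] F [0.56 0.19 0.48] rig [559.1 316.  244.2] op 1.0
```

servo_tool --increments "0 0 1.2 -56.1 -57.6 0 8.54;0 0 1.2 -56.1 -57.6 0 8.54;0 0 1.2 -56.1 -57.6 0 8.54;0 0 1.2 -56.1 -57.6 0 8.54;0 0 1.2 -56.1 -57.6 0 8.54;0 0 1.2 -56.1 -57.6 0 8.54;0 0 1.2 -56.1 -57.6 0 8.54;0 0 1.2 -56.1 -57.6 0 8.54;0 0 1.2 -56.1 -57.6 0 8.54;0 0 1.2 -56.1 -57.6 0 8.54"

```text
time: 0.98
eef_pos: [0.3673, 0.3007, 0.2452]
tcp_rot: [0.655, 0.755, 0.0, 0.0]
contact_force: [-0.0, -0.9, -0.1]
opening: 1.001
```

```bash
python3 -c "
from g import *
delta([0.569,-0.028,0.17])
"
```

```text
t 0.9833 rv [ 0.0002 -0.     -0.0028] shift cm [-35.397  15.31    7.522] F [-0.02 -0.93 -0.07] rig [174.4 152.1 245.2] op 1.001
```

servo_tool --increments "0 0 0 -35.4 15.3 0 8.54;0 0 0 -35.4 15.3 0 8.54;0 0 0 -35.4 15.3 0 8.54;0 0 0 -35.4 15.3 0 8.54;0 0 0 -35.4 15.3 0 8.54;0 0 0 -35.4 15.3 0 8.54;0 0 0 -35.4 15.3 7.5 8.54;0 0 0 -35.4 15.3 7.5 8.54;0 0 0 -35.4 15.3 7.5 8.54;0 0 0 -35.4 15.3 7.5 8.54"

```text
time: 1.82
eef_pos: [0.5705, -0.0278, 0.1682]
tcp_rot: [0.654, 0.757, -0.001, -0.001]
contact_force: [0.6, -0.1, -0.1]
opening: 1.003
```

```bash
python3 -c "
from g import *
delta([0.569,-0.028,0.17])
snap('wrist','w1');snap('scene','s1')
"
```

```text
t 1.8167 rv [-0.0017 -0.0002  0.0004] shift cm [ 0.002 -0.148 -0.181] F [ 0.55 -0.08 -0.12] rig [-180.    -1.5  168.2] op 1.003
```

View pics/w1.png

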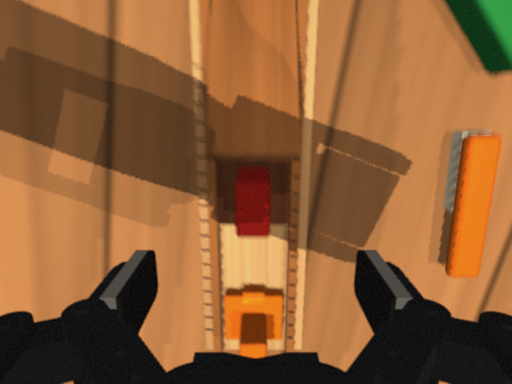

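View pics/s1.png

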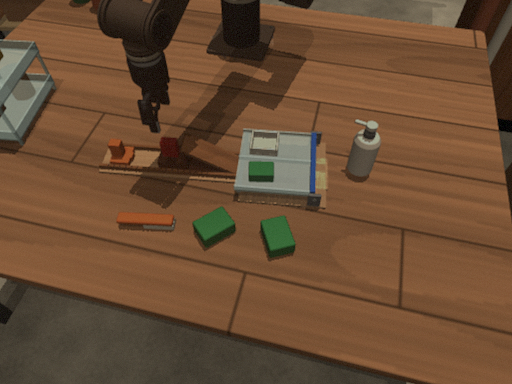

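```bash
python3 -c "
from m import *
from g import rig
im,d,K,T=load('w1'); mk=masks(im)
m=mk['red']
for i,mm,s,c in comps(im,m,100): 
  v,u=np.nonzero(mm);P=unproj(u,v,d[v,u],K,T); k=P[:,2]>.08; q=P[k]
  r=cv2.minAreaRect(q[:,:2].astype(np.float32)*1000); print(s,r,np.median(P[:,2]),rig([*np.array(r[0])/1000,.086]))
for v in (60,140,280): print(v,[rig(ray(u,v,.018,K,T)).round(1) for u in ((193,201,208)[(60,140,280).index(v)],(313,308,302)[(60,140,280).index(v)])])
"
```

```text
[ 235  168   36   67 2097] ((565.0361938476562, -2.608184814453125), (22.448942184448242, 93.28205871582031), 7.470545291900635) 0.08435432701733961 [-154.30194404    0.25682243   86.        ]
60 [array([-84. ,  46.4,  18. ]), array([-84.1, -46.1,  18. ])]
140 [array([-145.5,   43.1,   18. ]), array([-145.5,  -45. ,   18. ])]
280 [array([-275.8,   42.6,   18. ]), array([-275.8,  -45.1,   18. ])]
```

The wrist view shows the grip centred at (253,200) between the fingers and the guides running vertically, so the alignment is good. I'll descend and grasp.

servo_tool --increments "0 0 0 0 -0.15 3.5 8.54;0 0 0 0 -0.15 7 8.54;0 0 0 0 -0.15 9.5 8.54;0 0 0 0 -0.15 10.4 8.54;0 0 0 0 -0.15 10.4 6;0 0 0 0 -0.15 10.4 4;0 0 0 0 -0.15 10.4 3;0 0 0 0 -0.15 10.4 2;0 0 0 0 -0.15 10.4 2;0 0 0 0 -0.15 10.4 2" --grip_force 30

```text
time: 2.75
eef_pos: [0.5686, -0.0256, 0.0683]
tcp_rot: [0.653, 0.757, -0.001, -0.0]
contact_force: [-4.9, -0.8, 6.4]
opening: 0.273
```

```bash
python3 -c "
from g import *
delta([0.569,-0.028,0.063])
snap('wrist','w2');snap('scene','s2');snap('top','t2')
"
```

```text
t 2.75 rv [-0.0011  0.0003  0.002 ] shift cm [-0.245  0.002  0.531] F [-4.88 -0.78  6.36] rig [-177.5    0.    68.3] op 0.273
```

View pics/w2.png

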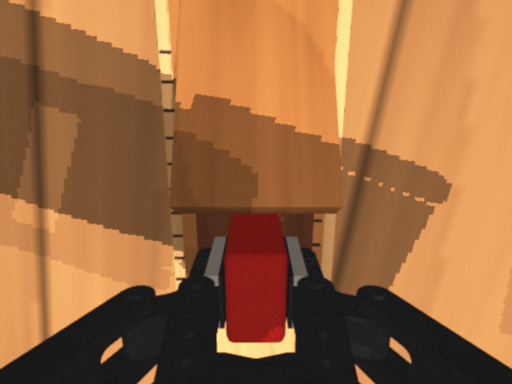

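View pics/t2.png

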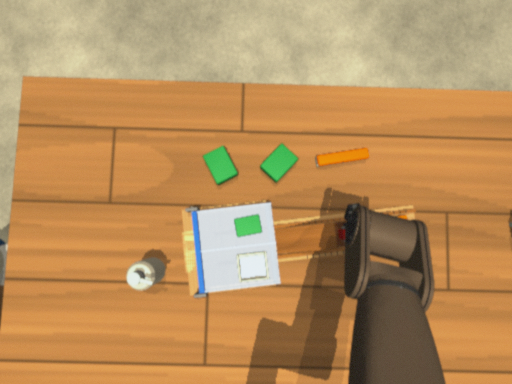

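servo_tool --increments "0 0 0 0 0 -0.3 2;0 0 0 0 0 -0.3 2;0 0 0 0.3 0 -0.3 2;0 0 0 0.7 0 -0.3 2;0 0 0 1.1 0 -0.3 2;0 0 0 1.5 0 -0.3 2;0 0 0 1.9 0 -0.3 2;0 0 0 2.3 0 -0.3 2;0 0 0 2.7 0 -0.3 2;0 0 0 2.7 0 -0.3 2" --grip_force 40

```text
time: 3.73
eef_pos: [0.5642, 0.0024, 0.0689]
tcp_rot: [0.653, 0.757, -0.0, -0.001]
contact_force: [-1.1, 0.9, -6.9]
opening: 0.272
```

```bash
python3 -c "
from g import *
delta([0.569,-0.028,0.063])
snap('wrist','w3');snap('scene','s3')
"
```

```text
t 3.7333 rv [-0.0011 -0.0009  0.0029] shift cm [-3.081  0.031  0.586] F [-1.1   0.93 -6.88] rig [-149.2    0.4   68.9] op 0.272
```

View pics/w3.png

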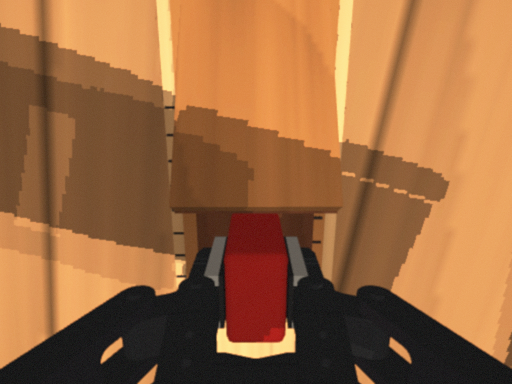

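View pics/s3.png

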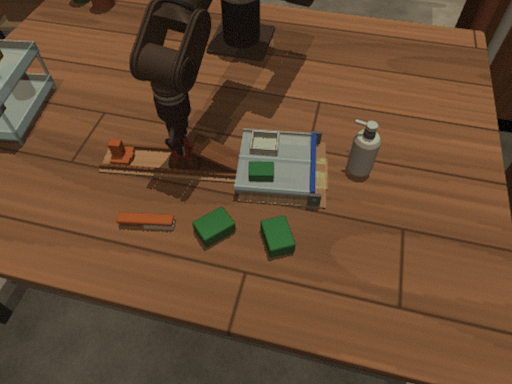

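servo_tool --increments "0 0 0 0 0 0.15 2;0 0 0 0.3 0 0.15 2;0 0 0 0.6 0 0.15 2;0 0 0 1 0 0.15 2;0 0 0 1.4 0 0.15 2;0 0 0 1.8 0 0.15 2;0 0 0 2.2 0 0.15 2;0 0 0 2.6 0 0.15 2;0 0 0 3 0 0.15 2;0 0 0 3 0 0.15 2"

```text
time: 4.67
eef_pos: [0.5623, 0.0277, 0.0696]
tcp_rot: [0.653, 0.757, -0.001, 0.004]
contact_force: [0.1, -11.2, -2.9]
opening: 0.273
```

```bash
cat > look.py <<'E'
import sys
from m import *
from g import delta,rig,ux
t=sys.argv[1]
delta([0.569,-0.028,0.063])
im,d,K,T=snap('scene','s'+t)
mk=masks(im); v,u=np.mgrid[:384,:512]; P=unproj(u,v,d,K,T)
q=P[mk['green']&(v<190)&(u<330)]; print('pumice',len(q),rig(np.median(q,0)).round(1))
# plate points: fit tilt using the acrylic surface
r=(P-P[0,0]*0); rr=np.stack([rig(p) for p in P.reshape(-1,3)]).reshape(P.shape)
sel=(mk['white'])&(u>225)&(u<320)&(v>110)&(v<205)
print('white n',sel.sum())
b=(rr[...,0]>0)&(rr[...,0]<165)&(abs(rr[...,1])<92)&(rr[...,2]>28)&(d>0)&(rr[...,2]<170)
x=rr[b];
import collections
# robust line z = a + s*(180-x)
A=np.c_[np.ones(len(x)),180-x[:,0]]; w=np.ones(len(x),bool)
for _ in range(15):
    c=np.linalg.lstsq(A[w],x[w,2],rcond=None)[0]; res=x[:,2]-A@c; w=abs(res)<max(2.5,1.0*np.std(res[w]))
print('ramp tilt',np.arctan(c[1]).round(4),'z hinge',c[0].round(1),w.sum(),len(x))
cv2.imwrite(f'pics/c{t}.png',cv2.resize(cv2.cvtColor(im,cv2.COLOR_RGB2BGR)[90:230,130:400],None,fx=2.9,fy=2.9,interpolation=cv2.INTER_CUBIC))
E
python3 look.py 4
```

```text
t 4.6667 rv [0.0035 0.0072 0.0031] shift cm [-5.607 -0.157  0.699] F [  0.06 -11.25  -2.87] rig [-123.9   -1.4   69.6] op 0.273
pumice 192 [ 53.1 -47.1  72.4]
white n 0
ramp tilt 0.0743 z hinge 35.1 2063 3784
```

View pics/c4.png

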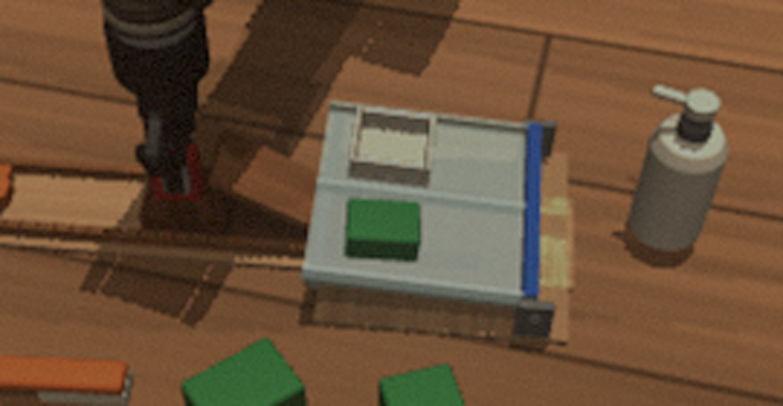

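The ramp is at about 0.074 rad. The dish at crop (392,145) and the pumice at (383,228) are both still up, and the push force is about 11 N.

servo_tool --increments "0 0 0 0.2 0 0 2;0 0 0 0.4 0 0 2;0 0 0 0.6 0 0 2;0 0 0 0.8 0 0 2;0 0 0 1 0 0 2;0 0 0 1.2 0 0 2;0 0 0 1.4 0 0 2;0 0 0 1.4 0 0 2"

```text
time: 5.38
eef_pos: [0.5601, 0.042, 0.0693]
tcp_rot: [0.653, 0.757, -0.001, 0.003]
contact_force: [0.8, -10.1, -3.0]
opening: 0.274
```

```bash
python3 look.py 5
```

```text
t 5.3833 rv [0.0035 0.0062 0.003 ] shift cm [-7.054 -0.157  0.669] F [  0.79 -10.11  -3.02] rig [-109.4   -1.3   69.3] op 0.274
pumice 210 [ 53.2 -46.1  78.1]
white n 0
ramp tilt 0.1252 z hinge 34.7 2056 3806
```

View pics/c5.png

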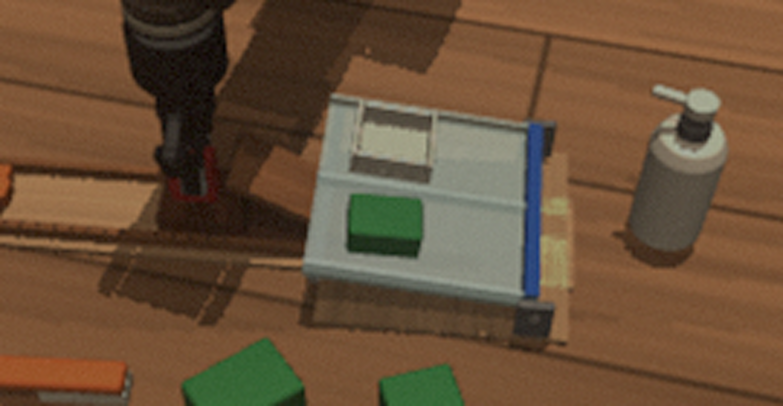

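```bash
cat >> look.py <<'E'
h=(rr[...,2]-(c[0]+c[1]*(180-rr[...,0])))
for n,s in (('dish',1),('pum',-1)):
    k=(h>14)&(h<35)&(rr[...,0]>-5)&(rr[...,0]<180)&(rr[...,1]*s>8)&(rr[...,1]*s<85)&(d>0)
    q=rr[k]; 
    if len(q): print(n,k.sum(),'x range',np.percentile(q[:,0],[3,50,97]).round(1),'y',np.median(q[:,1]).round(1), 'from hinge',((180-np.percentile(q[:,0],[3,97]).mean())/np.cos(np.arctan(c[1]))).round(1))
E
python3 look.py 5b
```

```text
t 5.4333 rv [0.0035 0.006  0.0029] shift cm [-7.051 -0.156  0.667] F [ 0.3  -9.63 -3.06] rig [-109.5   -1.3   69.2] op 0.27
pumice 198 [ 52.2 -46.3  78. ]
white n 0
ramp tilt 0.118 z hinge 35.1 2099 3803
dish 319 x range [ 20.   62.1 178. ] y 41.5 from hinge 81.6
pum 498 x range [ 26.1  57.  177.2] y -55.0 from hinge 78.9
```

servo_tool --increments "0 0 0 0.2 0 0 2;0 0 0 0.4 0 0 2;0 0 0 0.5 0 0 2;0 0 0 0.5 0 0 2;0 0 0 0.5 0 0 2;0 0 0 0.5 0 0 2"

```text
time: 5.98
eef_pos: [0.5594, 0.0471, 0.0691]
tcp_rot: [0.653, 0.757, -0.001, 0.003]
contact_force: [0.0, -9.5, -4.1]
opening: 0.275
```

```bash
python3 look.py 6
```

```text
t 5.9833 rv [0.0035 0.0056 0.0028] shift cm [-7.567 -0.157  0.656] F [ 0.02 -9.49 -4.15] rig [-104.3   -1.3   69.1] op 0.275
pumice 206 [ 54.8 -48.3  80. ]
white n 0
ramp tilt 0.1416 z hinge 34.7 2036 3811
dish 342 x range [ 20.3  65.1 178.2] y 39.6 from hinge 81.5
pum 541 x range [ 27.1  60.5 177.6] y -53.8 from hinge 78.4
```

View pics/c6.png

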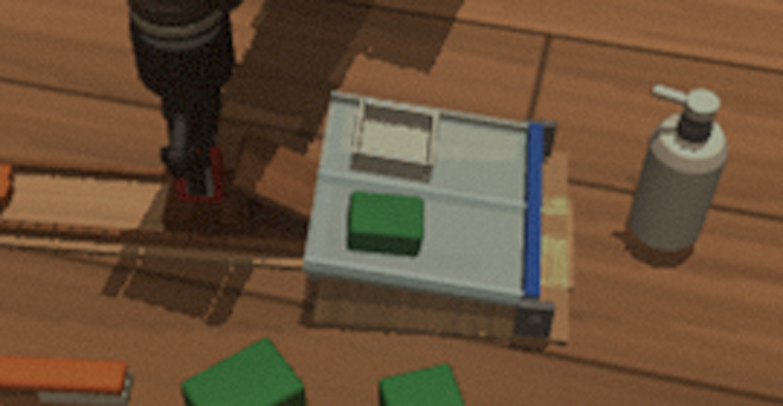

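The dish (392,145) has not moved at about 0.14 rad. I'll continue in 4 mm steps.

servo_tool --increments "0 0 0 0.15 0 0.05 2;0 0 0 0.3 0 0.05 2;0 0 0 0.4 0 0.05 2;0 0 0 0.4 0 0.05 2;0 0 0 0.4 0 0.05 2;0 0 0 0.4 0 0.05 2;0 0 0 0.4 0 0.05 2"

```text
time: 6.62
eef_pos: [0.5589, 0.0506, 0.0689]
tcp_rot: [0.653, 0.757, -0.001, 0.003]
contact_force: [-1.0, -11.9, -2.9]
opening: 0.271
```

```bash
python3 look.py 7
```

```text
t 6.6167 rv [0.0034 0.0062 0.0027] shift cm [-7.923 -0.16   0.644] F [ -0.96 -11.94  -2.93] rig [-100.7   -1.4   68.9] op 0.271
pumice 236 [ 56.4 -48.   81.1]
white n 0
ramp tilt 0.1458 z hinge 35.0 2062 3828
dish 319 x range [ 20.5  62.6 178. ] y 42.8 from hinge 81.6
pum 518 x range [ 27.1  58.9 177.4] y -53.5 from hinge 78.6
```

servo_tool --increments "0 0 0 0 0 0 2;0 0 0 0 0 0 2"

```text
time: 6.83
eef_pos: [0.5589, 0.0506, 0.069]
tcp_rot: [0.653, 0.757, -0.001, 0.003]
contact_force: [-0.4, -11.4, -2.9]
opening: 0.275
```

```bash
python3 look.py 7b
```

```text
t 6.8333 rv [0.0033 0.0062 0.0027] shift cm [-7.924 -0.159  0.645] F [ -0.43 -11.38  -2.94] rig [-100.7   -1.4   69. ] op 0.275
pumice 245 [ 54.5 -48.3  81.5]
white n 0
ramp tilt 0.1472 z hinge 34.8 2056 3829
dish 336 x range [ 20.6  62.2 178.2] y 39.1 from hinge 81.5
pum 524 x range [ 27.1  59.3 177.5] y -54.5 from hinge 78.5
```

View pics/c7b.png

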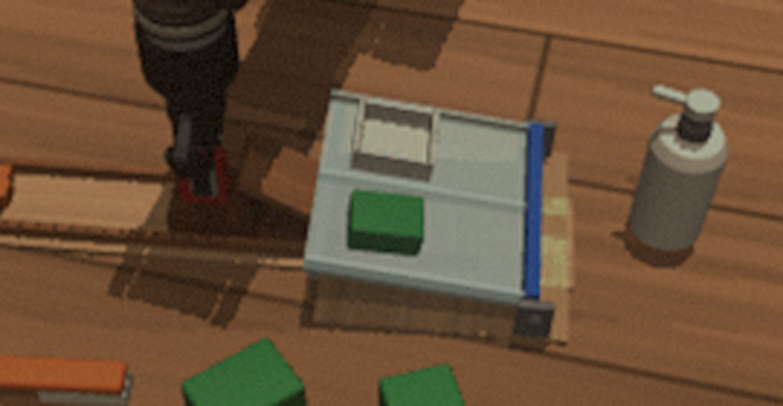

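servo_tool --increments "0 0 0 0.15 0 0 2;0 0 0 0.3 0 0 2;0 0 0 0.4 0 0 2;0 0 0 0.4 0 0 2;0 0 0 0.4 0 0 2;0 0 0 0.4 0 0 2;0 0 0 0.4 0 0 2;0 0 0 0.4 0 0 2"

```text
time: 7.55
eef_pos: [0.5583, 0.0548, 0.0689]
tcp_rot: [0.653, 0.757, -0.001, 0.003]
contact_force: [-0.5, -10.4, -3.2]
opening: 0.276
```

```bash
python3 look.py 8
```

```text
t 7.55 rv [0.0034 0.0059 0.0026] shift cm [-8.344 -0.16   0.638] F [ -0.46 -10.43  -3.21] rig [-96.5  -1.4  68.9] op 0.276
pumice 238 [ 55.8 -48.   82.8]
white n 0
ramp tilt 0.1583 z hinge 34.9 2077 3828
dish 341 x range [ 21.4  64.5 178.2] y 44.3 from hinge 81.2
pum 524 x range [ 27.2  59.5 177.4] y -54.7 from hinge 78.7
```

View pics/c8.png

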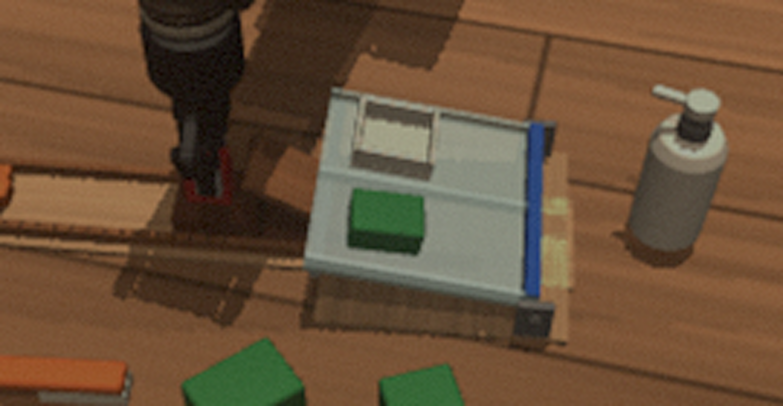

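The dish and pumice are unchanged at about 0.16 rad.

servo_tool --increments "0 0 0 0.15 0 0 2;0 0 0 0.3 0 0 2;0 0 0 0.4 0 0 2;0 0 0 0.4 0 0 2;0 0 0 0.4 0 0 2;0 0 0 0.4 0 0 2;0 0 0 0.4 0 0 2;0 0 0 0.4 0 0 2"

```text
time: 8.27
eef_pos: [0.5577, 0.0589, 0.0688]
tcp_rot: [0.653, 0.757, -0.0, 0.003]
contact_force: [-0.5, -10.6, -2.5]
opening: 0.277
```

```bash
python3 look.py 9
```

```text
t 8.2667 rv [0.0035 0.0055 0.0026] shift cm [-8.759 -0.162  0.631] F [ -0.46 -10.57  -2.55] rig [-92.4  -1.4  68.8] op 0.277
pumice 240 [ 55.4 -47.6  84.5]
white n 0
ramp tilt 0.1712 z hinge 35.1 2057 3834
dish 323 x range [ 21.9  62.2 178.1] y 43.5 from hinge 81.2
pum 522 x range [ 27.4  59.6 179.1] y -54.7 from hinge 77.9
```

View pics/c9.png

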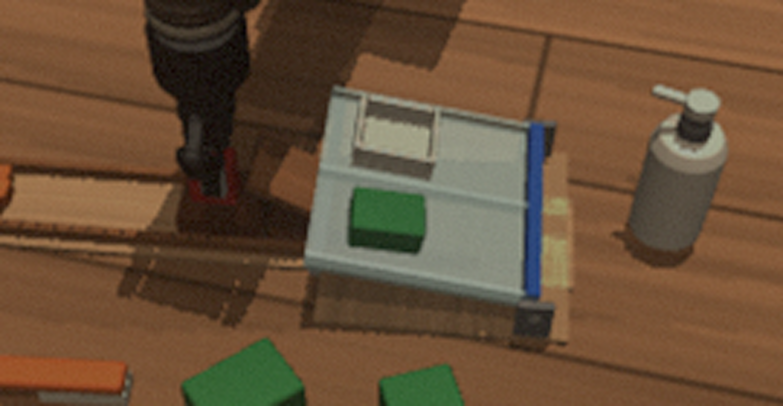

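Still up at 0.17 rad.

servo_tool --increments "0 0 0 0.15 0 0 2;0 0 0 0.3 0 0 2;0 0 0 0.4 0 0 2;0 0 0 0.4 0 0 2;0 0 0 0.4 0 0 2;0 0 0 0.4 0 0 2;0 0 0 0.4 0 0 2;0 0 0 0.4 0 0 2"

```text
time: 8.98
eef_pos: [0.5571, 0.063, 0.0687]
tcp_rot: [0.653, 0.757, -0.0, 0.003]
contact_force: [0.2, -9.4, -3.9]
opening: 0.277
```

```bash
python3 look.py 10
```

```text
t 8.9833 rv [0.0035 0.0052 0.0025] shift cm [-9.175 -0.161  0.622] F [ 0.22 -9.4  -3.86] rig [-88.2  -1.4  68.7] op 0.277
pumice 251 [ 56.1 -49.   86.4]
white n 0
ramp tilt 0.1845 z hinge 34.8 2050 3832
dish 329 x range [ 22.3  64.8 178.1] y 44.3 from hinge 81.2
pum 532 x range [ 29.   60.9 177.4] y -54.7 from hinge 78.1
```

View pics/c10.png

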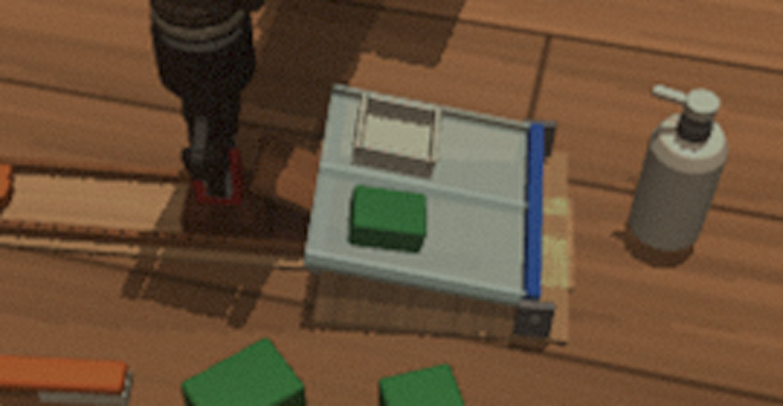

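Still up at 0.185 rad.

servo_tool --increments "0 0 0 0.15 0 0 2;0 0 0 0.3 0 0 2;0 0 0 0.4 0 0 2;0 0 0 0.4 0 0 2;0 0 0 0.4 0 0 2;0 0 0 0.4 0 0 2;0 0 0 0.4 0 0 2;0 0 0 0.4 0 0 2"

```text
time: 9.7
eef_pos: [0.5565, 0.0672, 0.0687]
tcp_rot: [0.653, 0.757, -0.0, 0.003]
contact_force: [1.7, -8.3, -2.9]
opening: 0.279
```

```bash
python3 look.py 11
```

```text
t 9.7 rv [0.0036 0.005  0.0026] shift cm [-9.593 -0.163  0.615] F [ 1.66 -8.33 -2.94] rig [-84.   -1.4  68.7] op 0.279
pumice 250 [ 57.6 -48.2  87.4]
white n 0
ramp tilt 0.1952 z hinge 35.0 2076 3834
dish 334 x range [ 23.   64.4 178.1] y 43.1 from hinge 81.0
pum 526 x range [ 29.6  61.  177.6] y -54.5 from hinge 77.9
```

View pics/c11.png

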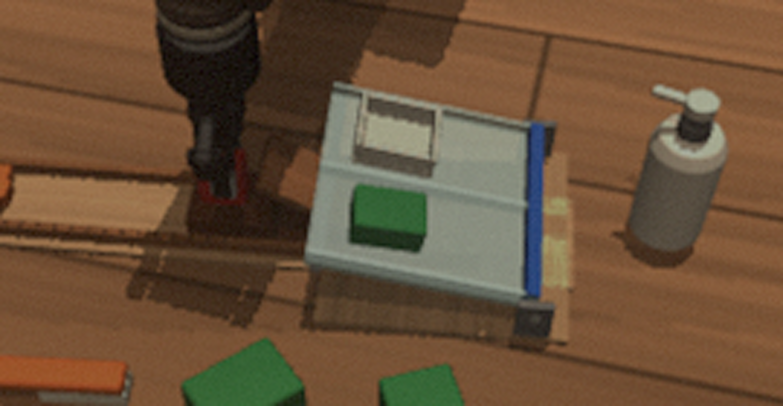

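No slip at 0.195 rad.

servo_tool --increments "0 0 0 0.15 0 0 2;0 0 0 0.3 0 0 2;0 0 0 0.4 0 0 2;0 0 0 0.4 0 0 2;0 0 0 0.4 0 0 2;0 0 0 0.4 0 0 2;0 0 0 0.4 0 0 2;0 0 0 0.4 0 0 2"

```text
time: 10.42
eef_pos: [0.5559, 0.0712, 0.0686]
tcp_rot: [0.653, 0.757, -0.0, 0.003]
contact_force: [0.7, -8.5, -3.5]
opening: 0.272
```

```bash
python3 look.py 12
```

```text
t 10.4167 rv [0.0036 0.0046 0.0024] shift cm [-10.007  -0.16    0.606] F [ 0.69 -8.54 -3.49] rig [-79.9  -1.3  68.6] op 0.272
pumice 274 [ 57.2 -49.5  89. ]
white n 0
ramp tilt 0.2086 z hinge 34.9 2094 3850
dish 339 x range [ 23.5  64.7 177.9] y 40.3 from hinge 81.0
pum 532 x range [ 29.8  61.7 179. ] y -54.0 from hinge 77.3
```

View pics/c12.png

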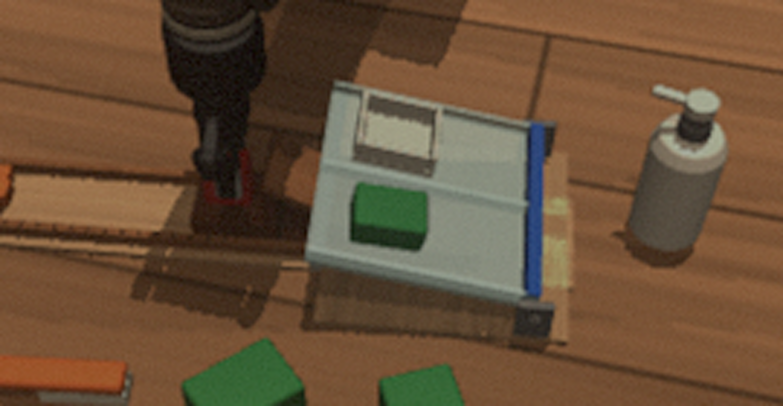

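No slip at 0.21 rad.

servo_tool --increments "0 0 0 0.15 0 0 2;0 0 0 0.3 0 0 2;0 0 0 0.4 0 0 2;0 0 0 0.4 0 0 2;0 0 0 0.4 0 0 2;0 0 0 0.4 0 0 2;0 0 0 0.4 0 0 2;0 0 0 0.4 0 0 2"

```text
time: 11.13
eef_pos: [0.5553, 0.0753, 0.0685]
tcp_rot: [0.653, 0.757, -0.0, 0.003]
contact_force: [1.1, -8.2, -3.6]
opening: 0.279
```

```bash
python3 look.py 13
```

```text
t 11.1333 rv [0.0036 0.0043 0.0024] shift cm [-10.419  -0.16    0.595] F [ 1.14 -8.18 -3.58] rig [-75.8  -1.3  68.5] op 0.279
pumice 271 [ 58.1 -50.1  90.6]
white n 0
ramp tilt 0.2181 z hinge 35.1 2087 3854
dish 335 x range [ 23.9  64.2 175.9] y 43.3 from hinge 82.0
pum 510 x range [ 29.5  60.5 177.1] y -54.7 from hinge 78.5
```

View pics/c13.png

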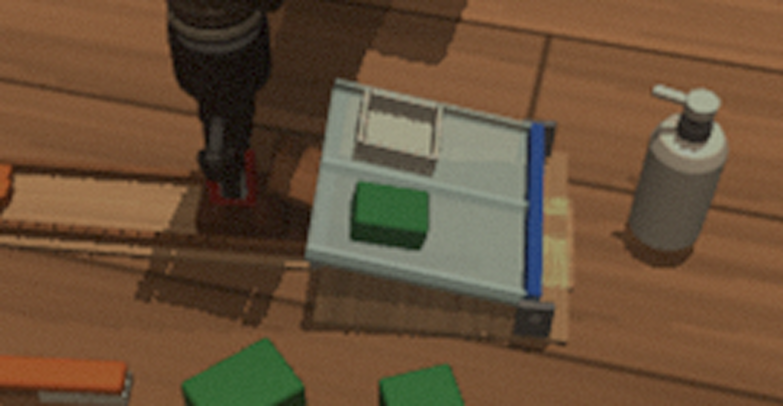

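No slip at 0.22 rad.

servo_tool --increments "0 0 0 0.15 0 0 2;0 0 0 0.3 0 0 2;0 0 0 0.4 0 0 2;0 0 0 0.4 0 0 2;0 0 0 0.4 0 0 2;0 0 0 0.4 0 0 2;0 0 0 0.4 0 0 2;0 0 0 0.4 0 0 2"

```text
time: 11.85
eef_pos: [0.5547, 0.0794, 0.0685]
tcp_rot: [0.653, 0.757, 0.0, 0.003]
contact_force: [1.5, -8.8, -5.3]
opening: 0.273
```

```bash
python3 look.py 14
```

```text
t 11.85 rv [0.0038 0.0041 0.0023] shift cm [-10.833  -0.163   0.592] F [ 1.53 -8.79 -5.25] rig [-71.6  -1.4  68.5] op 0.273
pumice 275 [ 58.8 -48.8  92. ]
white n 0
ramp tilt 0.2311 z hinge 34.9 2069 3868
dish 341 x range [ 25.2  66.9 178.1] y 42.9 from hinge 80.5
pum 522 x range [ 30.9  61.8 179. ] y -54.6 from hinge 77.1
```

View pics/c14.png

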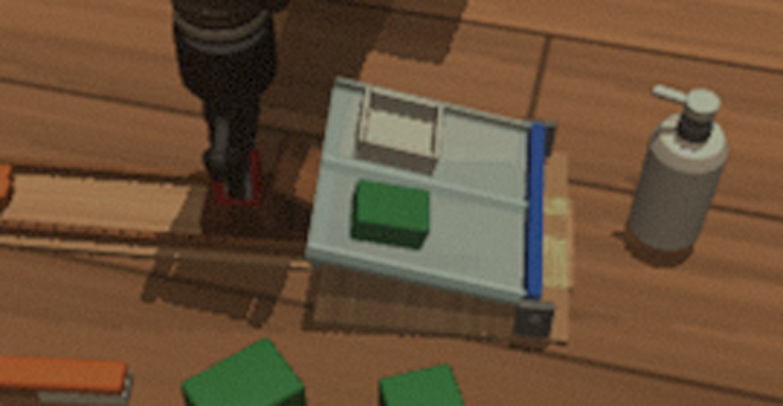

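No slip at 0.23 rad. I'll ease the small lift force slightly.

servo_tool --increments "0 0 0 0.15 0 0.08 2;0 0 0 0.3 0 0.08 2;0 0 0 0.4 0 0.08 2;0 0 0 0.4 0 0.08 2;0 0 0 0.4 0 0.08 2;0 0 0 0.4 0 0.08 2;0 0 0 0.4 0 0.08 2;0 0 0 0.4 0 0.08 2"

```text
time: 12.57
eef_pos: [0.5543, 0.0827, 0.0682]
tcp_rot: [0.653, 0.757, -0.0, 0.003]
contact_force: [-0.4, -10.4, -1.7]
opening: 0.273
```

```bash
python3 look.py 15
```

```text
t 12.5667 rv [0.0034 0.0051 0.0023] shift cm [-11.164  -0.168   0.581] F [ -0.36 -10.43  -1.66] rig [-68.3  -1.4  68.2] op 0.273
pumice 283 [ 58.6 -49.3  93.3]
white n 0
ramp tilt 0.2387 z hinge 35.0 2081 3864
dish 341 x range [ 25.4  64.7 177.8] y 40.0 from hinge 80.7
pum 524 x range [ 31.4  62.9 177.3] y -54.6 from hinge 77.8
```

View pics/c15.png

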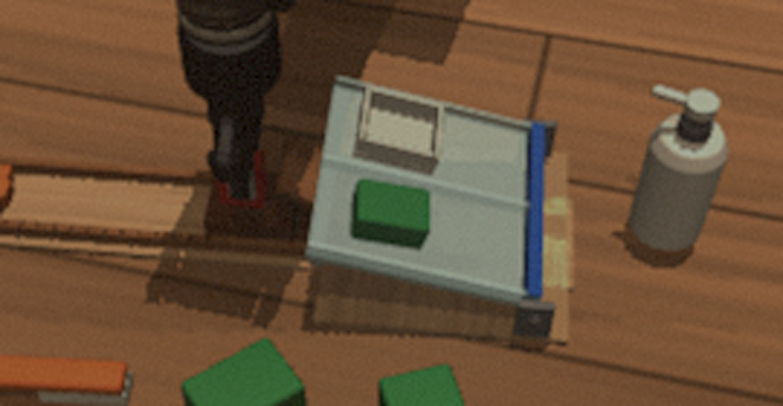

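No slip at 0.24 rad.

servo_tool --increments "0 0 0 0.15 0 0 2;0 0 0 0.3 0 0 2;0 0 0 0.4 0 0 2;0 0 0 0.4 0 0 2;0 0 0 0.4 0 0 2;0 0 0 0.4 0 0 2;0 0 0 0.4 0 0 2;0 0 0 0.4 0 0 2"

```text
time: 13.28
eef_pos: [0.5537, 0.0867, 0.0683]
tcp_rot: [0.653, 0.757, -0.0, 0.003]
contact_force: [-0.9, -10.7, -2.8]
opening: 0.272
```

```bash
python3 look.py 16
```

```text
t 13.2833 rv [0.0035 0.005  0.0023] shift cm [-11.569  -0.17    0.583] F [ -0.94 -10.67  -2.85] rig [-64.3  -1.4  68.3] op 0.272
pumice 290 [ 60.2 -49.1  94.8]
white n 0
ramp tilt 0.25 z hinge 35.1 2083 3879
dish 336 x range [ 34.   74.1 177.8] y 44.4 from hinge 76.5
pum 519 x range [ 31.8  63.2 178.2] y -54.5 from hinge 77.4
```

View pics/c16.png

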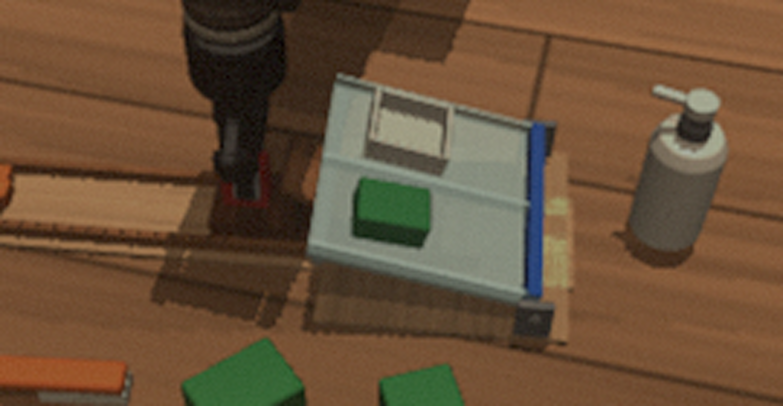

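The dish is sliding: it is now at (408,130) while the pumice has stayed put. I'll hold here.

servo_tool --increments "0 0 0 0 0 0 2;0 0 0 0 0 0 2;0 0 0 0 0 0 2;0 0 0 0 0 0 2;0 0 0 0 0 0 2;0 0 0 0 0 0 2;0 0 0 0 0 0 2;0 0 0 0 0 0 2"

```text
time: 14.0
eef_pos: [0.5537, 0.0867, 0.0683]
tcp_rot: [0.653, 0.757, -0.0, 0.003]
contact_force: [1.2, -10.7, -2.0]
opening: 0.275
```

```bash
python3 look.py 17
```

```text
t 14.0 rv [0.0035 0.005  0.0022] shift cm [-11.569  -0.172   0.583] F [  1.15 -10.69  -1.99] rig [-64.3  -1.4  68.3] op 0.275
pumice 288 [ 58.9 -49.1  94.4]
white n 0
ramp tilt 0.2495 z hinge 35.1 2096 3887
dish 333 x range [ 71.5 110.4 177.9] y 45.4 from hinge 57.1
pum 527 x range [ 31.8  63.4 177.2] y -54.3 from hinge 77.9
```

View pics/c17.png

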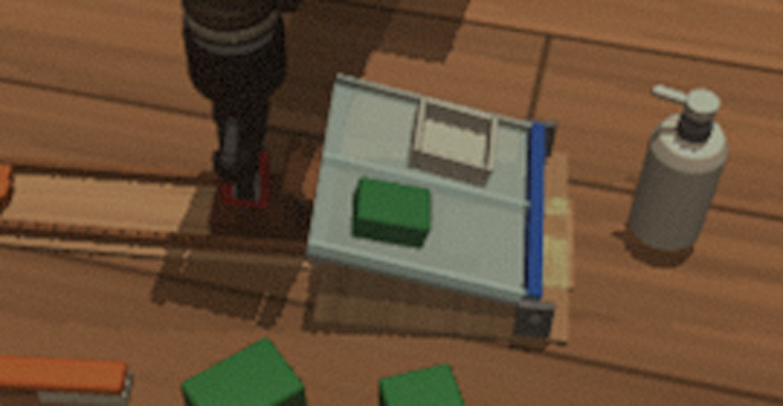

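The dish is still sliding, now at (453,142), so I'll keep holding.

servo_tool --increments "0 0 0 0 0 0 2;0 0 0 0 0 0 2;0 0 0 0 0 0 2;0 0 0 0 0 0 2;0 0 0 0 0 0 2;0 0 0 0 0 0 2;0 0 0 0 0 0 2;0 0 0 0 0 0 2;0 0 0 0 0 0 2;0 0 0 0 0 0 2"

```text
time: 14.88
eef_pos: [0.5537, 0.0868, 0.0683]
tcp_rot: [0.653, 0.757, -0.0, 0.003]
contact_force: [1.3, -9.7, -2.1]
opening: 0.274
```

```bash
python3 look.py 18
```

```text
t 14.8833 rv [0.0034 0.0049 0.0022] shift cm [-11.574  -0.169   0.583] F [ 1.25 -9.66 -2.09] rig [-64.2  -1.4  68.3] op 0.274
pumice 269 [ 59.9 -48.2  94.5]
white n 0
ramp tilt 0.249 z hinge 35.2 2156 3877
dish 329 x range [105.2 143.1 177.8] y 40.2 from hinge 39.7
pum 534 x range [ 31.9  63.5 177.6] y -55.1 from hinge 77.7
```

View pics/c18.png

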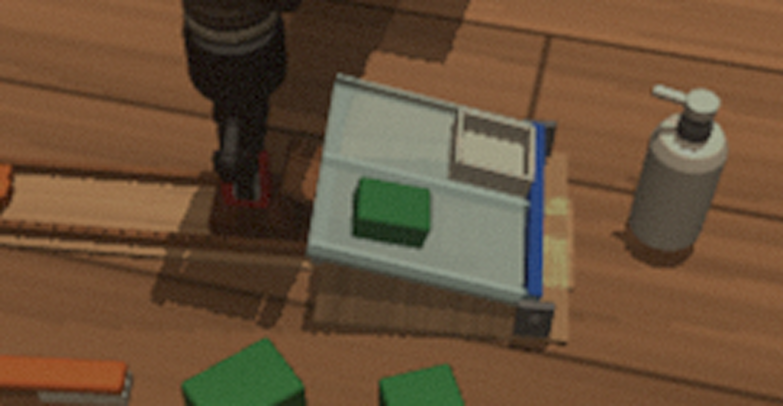

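The dish now rests against the blue lip at (492,150) and the pumice is still up. I'll unload the push spring, open and rise.

servo_tool --increments "0 0 0 -0.07 0 0.03 2;0 0 0 -0.15 0 0.05 2;0 0 0 -0.15 0 0.05 2;0 0 0 -0.15 0 0.05 3.2;0 0 0 -0.15 0 0.05 4;0 0 0 -0.15 0 0.05 5;0 0 0 -0.15 0 0.05 5;0 0 0 -0.15 0 0.05 5"

```text
time: 15.6
eef_pos: [0.5521, 0.0882, 0.0662]
tcp_rot: [0.653, 0.757, 0.0, 0.0]
contact_force: [-0.9, 0.1, -0.3]
opening: 0.584
```

```bash
python3 look.py 19; python3 -c "
from h import *
snap('wrist','w19')"
```

```text
t 15.6 rv [ 0.0006 -0.0002  0.0023] shift cm [-11.744  -0.035   0.318] F [-0.88  0.07 -0.27] rig [-62.6  -0.1  66.2] op 0.584
pumice 277 [ 60.6 -49.   94.4]
white n 0
ramp tilt 0.249 z hinge 35.0 2150 3883
dish 333 x range [105.3 143.5 178.1] y 40.8 from hinge 39.5
pum 530 x range [ 31.7  63.3 179. ] y -53.3 from hinge 77.0
```

View pics/w19.png

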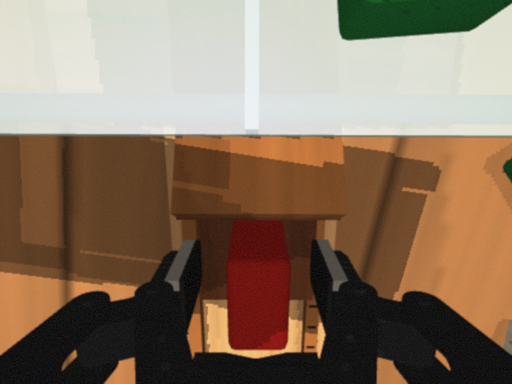

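servo_tool --increments "0 0 0 0 0 -3 5;0 0 0 0 0 -6 6;0 0 0 0 0 -9 6;0 0 0 -3 0 -11 4;0 0 0 -7 0 -11 3;0 0 0 -11 0 -11 2;0 0 0 -15 0 -11 1;0 0 0 -19 0 -11 0;0 0 0 -23 0 -11 0;0 0 0 -25 0 -11 0"

```text
time: 16.53
eef_pos: [0.5889, -0.1636, 0.1763]
tcp_rot: [0.654, 0.756, -0.0, 0.001]
contact_force: [0.7, -0.0, -0.2]
opening: 0.001
```

```bash
python3 look.py 20; python3 -c "
from h import *
snap('wrist','w20');snap('top','t20')"
```

```text
t 16.5333 rv [ 0.0008  0.0017 -0.0007] shift cm [13.727 -0.028 11.301] F [ 0.7  -0.02 -0.17] rig [-3.171e+02 -1.000e-01  1.763e+02] op 0.001
pumice 215 [ 61.9 -48.4  94.2]
white n 0
ramp tilt 0.2487 z hinge 35.0 2154 3883
dish 328 x range [105.2 143.5 178. ] y 41.1 from hinge 39.6
pum 538 x range [ 31.9  63.8 178.9] y -54.7 from hinge 77.0
```

View pics/w20.png

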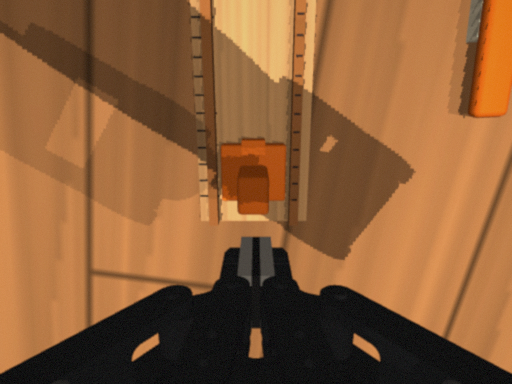

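View pics/t20.png

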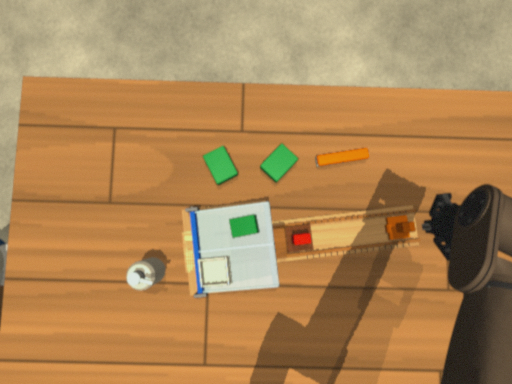

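The wrist view shows the rider with its nose near (254,141) and its grip's back edge near row 214. The top view shows the dish at the lip, the pumice up, red grip at (301,239) and rider at (400,227).

```bash
python3 -c "
from m import *
from g import rig
im,d,K,T=load('w20')
for n,u,v,z in (('nose',254,140,.022),('grip top back',253,191,.066),('grip front top',253,166,.066),('grip base back',253,214,.022),('footfront',235,147,.022)): print(n,rig(ray(u,v,z,K,T)).round(1),unproj(u,v,d[v,u],K,T).round(4),rig(unproj(u,v,d[v,u],K,T)).round(1))
P=unproj(*np.meshgrid(np.arange(512),np.arange(384)),d,K,T); 
k=(d>0)
col=[(v,*rig(P[v,253]).round(0)[[0,2]]) for v in range(130,225,3)]; print(col)
im,d,K,T=load('t20'); m=masks(im)['red']
v,u=np.nonzero(m); P=unproj(u,v,d[v,u],K,T); P=P[P[:,2]>.08]; r=cv2.minAreaRect(P[:,:2].astype(np.float32)*1000); print('red',r,rig([*np.array(r[0])/1000,0]))
print('red ray',rig(ray(*np.median(np.c_[u,v],0),.086,K,T)))
"
```

```text
nose [-285.7    0.3   22. ] [ 0.584  -0.1332  0.0184] [-286.2    0.3   18.4]
grip top back [-317.     1.1   66. ] [ 0.5878 -0.1644  0.0639] [-317.6    1.1   63.9]
grip front top [-298.2    1.    66. ] [ 0.5861 -0.1542  0.0245] [-307.3    1.3   24.5]
grip base back [-351.5    1.5   22. ] [ 0.5903 -0.1826  0.0633] [-336.1    1.2   63.3]
footfront [-291.5   16.3   22. ] [ 0.5689 -0.141   0.0201] [-291.8   16.4   20.1]
[(130, np.float64(-279.0), np.float64(4.0)), (133, np.float64(-282.0), np.float64(5.0)), (136, np.float64(-285.0), np.float64(4.0)), (139, np.float64(-286.0), np.float64(12.0)), (142, np.float64(-288.0), np.float64(21.0)), (145, np.float64(-290.0), np.float64(21.0)), (148, np.float64(-293.0), np.float64(21.0)), (151, np.float64(-295.0), np.float64(21.0)), (154, np.float64(-298.0), np.float64(20.0)), (157, np.float64(-300.0), np.float64(22.0)), (160, np.float64(-303.0), np.float64(20.0)), (163, np.float64(-306.0), np.float64(21.0)), (166, np.float64(-307.0), np.float64(24.0)), (169, np.float64(-307.0), np.float64(36.0)), (172, np.float64(-308.0), np.float64(45.0)), (175, np
[... 250 characters left out ...]
t64(64.0)), (193, np.float64(-319.0), np.float64(64.0)), (196, np.float64(-322.0), np.float64(64.0)), (199, np.float64(-323.0), np.float64(66.0)), (202, np.float64(-326.0), np.float64(65.0)), (205, np.float64(-328.0), np.float64(65.0)), (208, np.float64(-331.0), np.float64(65.0)), (211, np.float64(-333.0), np.float64(64.0)), (214, np.float64(-336.0), np.float64(63.0)), (217, np.float64(-361.0), np.float64(4.0)), (220, np.float64(-364.0), np.float64(6.0)), (223, np.float64(-370.0), np.float64(-3.0))]
red ((553.8305053710938, 83.93299102783203), (21.457345962524414, 37.29568099975586), 10.008638381958008) [-67.04960811  -1.14761521   0.        ]
red ray [-63.79532904  -2.99489777  86.        ]
```

servo_tool --increments "0 0 0 -3 -0.1 0 0;0 0 0 -4.7 -0.1 0 0;0 0 0 -4.7 -0.1 2 0;0 0 0 -4.7 -0.1 5 0;0 0 0 -4.7 -0.1 8 0;0 0 0 -4.7 -0.1 11 0;0 0 0 -4.7 -0.1 12.2 0;0 0 0 -4.7 -0.1 12.2 0"

```text
time: 17.35
eef_pos: [0.5918, -0.2038, 0.0498]
tcp_rot: [0.653, 0.757, -0.001, -0.004]
contact_force: [-0.1, 0.1, 0.1]
opening: 0.002
```

```bash
python3 -c "
from g import *
delta(RO+(-.349)*ux+np.array([0,0,.054]))
snap('wrist','w21')"
```

```text
t 17.35 rv [-0.0068 -0.0053  0.0029] shift cm [ 0.831  0.278 -0.419] F [-0.05  0.12  0.06] rig [-357.3    2.8   49.8] op 0.002
```

View pics/w21.png

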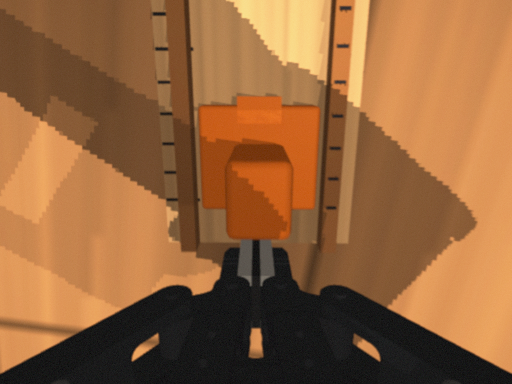

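servo_tool --increments "0 0 0 0.6 0.1 0 0;0 0 0 1.2 0.2 0 0;0 0 0 3 0.2 0 0;0 0 0 5 0.2 0 0;0 0 0 7 0.2 0 0;0 0 0 9 0.2 0 0;0 0 0 11 0.2 0 0;0 0 0 13 0.2 0 0;0 0 0 14.5 0.2 0 0;0 0 0 15 0.2 0 0"

```text
time: 18.23
eef_pos: [0.5751, -0.0551, 0.0558]
tcp_rot: [0.652, 0.758, 0.001, 0.001]
contact_force: [1.1, -2.0, 1.5]
opening: 0.001
```

```bash
python3 -c "
from g import *
delta(RO+(-.157)*ux+np.array([0,0,.054]))
snap('wrist','w22');snap('scene','s22')
import numpy as np
np.set_printoptions(suppress=True)
"
```

```text
t 18.2333 rv [0.003  0.0012 0.0047] shift cm [ 5.071 -0.189  0.175] F [ 1.06 -2.04  1.52] rig [-207.7   -2.1   55.8] op 0.001
```

View pics/w22.png

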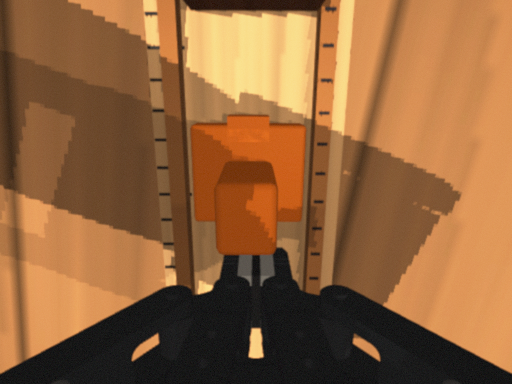

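```bash
python3 -c "
from m import *
from g import rig
im,d,K,T=load('w22')
P=unproj(*np.meshgrid(np.arange(512),np.arange(384)),d,K,T)
print([(v,*rig(P[v,249]).round(1)[[0,2]]) for v in [0,2,4,6,8,10,12,14,16,105,108,111,113,115,117,119,121]])
print(rig(ray(249,10,.006,K,T)),rig(ray(249,115,.022,K,T)))
"
```

```text
[(0, np.float64(-98.6), np.float64(25.2)), (2, np.float64(-98.4), np.float64(21.4)), (4, np.float64(-98.4), np.float64(17.6)), (6, np.float64(-98.5), np.float64(14.8)), (8, np.float64(-98.3), np.float64(10.1)), (10, np.float64(-98.6), np.float64(7.3)), (12, np.float64(-99.0), np.float64(5.2)), (14, np.float64(-99.9), np.float64(5.2)), (16, np.float64(-100.8), np.float64(5.6)), (105, np.float64(-141.9), np.float64(3.8)), (108, np.float64(-143.3), np.float64(4.3)), (111, np.float64(-144.8), np.float64(4.9)), (113, np.float64(-145.8), np.float64(4.5)), (115, np.float64(-146.3), np.float64(12.5)), (117, np.float64(-146.7), np.float64(20.6)), (119, np.float64(-147.6), np.float64(21.4)), (121, np.float64(-148.7), np.float64(19.6))]
[-98.31502774   0.80634231   6.        ] [-145.70610563    0.65050898   22.        ]
```

The tail face is at -98.4 and the rider's nose at -146.3, a gap of about 48 mm. I'll advance 40 mm.

servo_tool --increments "0 0 0 0.8 -0.1 0 0;0 0 0 1.6 -0.1 0 0;0 0 0 2.4 -0.1 0 0;0 0 0 3.2 -0.1 0 0;0 0 0 3.6 -0.1 0 0;0 0 0 4 -0.1 0 0;0 0 0 4 -0.1 0 0;0 0 0 4 -0.1 0 0"

```text
time: 19.0
eef_pos: [0.5666, -0.0173, 0.0533]
tcp_rot: [0.653, 0.757, -0.0, -0.001]
contact_force: [0.9, 0.1, -0.4]
opening: -0.001
```

```bash
cat > gap.py <<'E'
import sys
from m import *
from g import rig,delta
delta([0.569,-.028,.063])
F=[]
im,d,K,T=snap('wrist',sys.argv[1])
P=unproj(*np.meshgrid(np.arange(512),np.arange(384)),d,K,T)
R=np.array([[rig(P[v,u]) for u in range(240,262)] for v in range(0,180)])
z=np.median(R[...,2],1);x=np.median(R[...,0],1)
print([(v,x[v].round(1),z[v].round(1)) for v in range(0,180,3)][:60])
E
python3 gap.py w23
```

```text
t 19.0 rv [-0.0025 -0.0015  0.0024] shift cm [-1.093  0.079 -0.973] F [ 0.89  0.11 -0.38] rig [-169.1    0.8   53.3] op -0.001
[(0, np.float64(-74.3), np.float64(84.7)), (3, np.float64(-75.0), np.float64(84.8)), (6, np.float64(-75.7), np.float64(84.5)), (9, np.float64(-76.4), np.float64(84.8)), (12, np.float64(-77.1), np.float64(84.6)), (15, np.float64(-77.7), np.float64(84.5)), (18, np.float64(-78.6), np.float64(85.3)), (21, np.float64(-79.2), np.float64(84.7)), (24, np.float64(-79.9), np.float64(84.8)), (27, np.float64(-80.6), np.float64(84.5)), (30, np.float64(-81.3), np.float64(84.9)), (33, np.float64(-82.0), np.float64(84.6)), (36, np.float64(-82.7), np.float64(84.7)), (39, np.float64(-83.5), np.float64(84.7)), (42, np.float64(-84.1), np.float64(84.6)), (45, np.float64(-84.9), np.float64(84.6)), (48, np.float64(-85.6), np.float64(84.7)), (51, np.float64(-86.3), np.float64(84.3)), (54, np.float64(-87.0), np.float64(84.1)), (57, np.float64(-87.8), np.float64(84.0)), (60, np.float64(-88.4), np.float64(82.6)), (63, np.float64(-88.8), np.float64(77.8)), (66, np.float64(-88.7), np.flo
[... 950 characters left out ...]
14.8), np.float64(20.3)), (135, np.float64(-116.1), np.float64(20.6)), (138, np.float64(-117.5), np.float64(20.6)), (141, np.float64(-119.0), np.float64(20.6)), (144, np.float64(-120.4), np.float64(20.7)), (147, np.float64(-121.8), np.float64(20.5)), (150, np.float64(-123.3), np.float64(20.4)), (153, np.float64(-124.7), np.float64(20.4)), (156, np.float64(-126.1), np.float64(20.9)), (159, np.float64(-127.6), np.float64(20.5)), (162, np.float64(-128.3), np.float64(24.4)), (165, np.float64(-128.5), np.float64(30.7)), (168, np.float64(-128.4), np.float64(37.4)), (171, np.float64(-128.4), np.float64(43.0)), (174, np.float64(-128.4), np.float64(48.6)), (177, np.float64(-128.4), np.float64(53.5))]
```

View pics/w23.png

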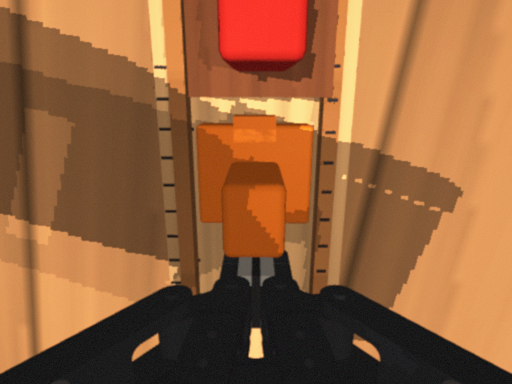

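The gap is now about 9 mm. I'll go on slowly, by feel.

servo_tool --increments "0 0 0 0.1 0.05 0 0;0 0 0 0.2 0.05 0 0;0 0 0 0.3 0.05 0 0;0 0 0 0.4 0.05 0 0;0 0 0 0.5 0.05 0 0;0 0 0 0.5 0.05 0 0;0 0 0 0.5 0.05 0 0"

```text
time: 19.63
eef_pos: [0.5674, -0.0128, 0.054]
tcp_rot: [0.653, 0.757, 0.0, -0.0]
contact_force: [-0.1, -1.1, -0.1]
opening: 0.001
```

```bash
sed -i 's/range(0,180,3)\]\[:60\]/range(84,126,1)]/' gap.py; python3 gap.py w24 | sed 's/np.float64//g'
```

```text
t 19.6333 rv [ 0.0001 -0.0002  0.002 ] shift cm [-1.523 -0.064 -0.898] F [-0.11 -1.14 -0.09] rig [-164.8   -0.6   54. ] op 0.001
[(84, (-89.2), (34.6)), (85, (-89.6), (34.8)), (86, (-90.0), (34.5)), (87, (-90.4), (34.5)), (88, (-90.8), (34.6)), (89, (-91.2), (34.9)), (90, (-91.6), (34.4)), (91, (-92.0), (34.8)), (92, (-92.4), (34.7)), (93, (-92.8), (34.6)), (94, (-93.2), (34.6)), (95, (-93.6), (34.4)), (96, (-94.0), (35.0)), (97, (-94.4), (34.5)), (98, (-94.8), (34.5)), (99, (-95.2), (34.6)), (100, (-95.7), (34.6)), (101, (-96.1), (34.8)), (102, (-96.5), (34.8)), (103, (-96.9), (34.4)), (104, (-97.3), (34.5)), (105, (-97.7), (34.4)), (106, (-98.1), (34.6)), (107, (-98.5), (34.6)), (108, (-100.3), (4.4)), (109, (-100.7), (4.8)), (110, (-101.2), (4.4)), (111, (-101.7), (4.5)), (112, (-102.2), (4.9)), (113, (-102.7), (4.6)), (114, (-103.2), (4.6)), (115, (-103.4), (10.0)), (116, (-103.4), (17.2)), (117, (-103.6), (20.7)), (118, (-104.1), (20.5)), (119, (-104.5), (20.7)), (120, (-105.0), (20.6)), (121, (-105.4), (20.7)), (122, (-105.9), (20.5)), (123, (-106.4), (20.7)), (124, (-106.9), (20.4)), (125, (-107.3), (20.6))]
```

servo_tool --increments "0 0 0 0 0 0 0;0 0 0 0 0 0 0"

```text
time: 19.85
eef_pos: [0.5676, -0.0128, 0.0542]
tcp_rot: [0.653, 0.757, 0.0, 0.0]
contact_force: [-0.5, -0.6, -0.0]
opening: -0.0
```

servo_tool --increments "0 0 0 0.1 0 0 0;0 0 0 0.2 0 0 0;0 0 0 0.3 0 0 0;0 0 0 0.35 0 0 0;0 0 0 0.35 0 0 0;0 0 0 0.35 0 0 0"

```text
time: 20.35
eef_pos: [0.5671, -0.0094, 0.0543]
tcp_rot: [0.653, 0.757, 0.0, 0.0]
contact_force: [0.4, -1.5, 0.9]
opening: 0.001
```

```bash
python3 gap.py w25 | sed 's/np.float64//g' | cut -c1-1300
```

```text
t 20.35 rv [0.0007 0.     0.0021] shift cm [-1.866 -0.086 -0.874] F [ 0.39 -1.49  0.85] rig [-161.3   -0.8   54.3] op 0.001
[(84, (-86.9), (84.0)), (85, (-87.2), (84.2)), (86, (-87.4), (84.0)), (87, (-87.7), (83.8)), (88, (-87.9), (83.5)), (89, (-88.2), (82.9)), (90, (-88.5), (82.6)), (91, (-88.7), (81.7)), (92, (-89.0), (34.6)), (93, (-89.4), (34.7)), (94, (-89.8), (34.6)), (95, (-90.2), (34.8)), (96, (-90.6), (34.8)), (97, (-91.0), (34.4)), (98, (-91.4), (34.6)), (99, (-91.8), (34.4)), (100, (-92.2), (34.6)), (101, (-92.6), (34.7)), (102, (-93.0), (34.8)), (103, (-93.5), (34.6)), (104, (-93.9), (34.6)), (105, (-94.3), (34.5)), (106, (-94.7), (34.6)), (107, (-95.1), (34.4)), (108, (-95.5), (34.8)), (109, (-95.9), (34.5)), (110, (-96.3), (34.5)), (111, (-96.7), (34.7)), (112, (-97.1), (34.8)), (113, (-97.6), (34.5)), (114, (-98.0), (34.7)), (115, (-98.4), (34.4)), (116, (-100.0), (17.7)), (117, (-100.2), (20.5)), (118, (-100.7), (20.4)), (119, (-101.1), (20.5)), (120, (-101.6), (20.8)), (121, (-102.1), (20.6)), (122, (-102.5), (20.5)), (123, (-103.0), (20.7)), (124, (-103.4), (20.7)), (125, (-103.9), (20.5))]
```

servo_tool --increments "0 0 0 0.03 0 0 0;0 0 0 0.05 0 0 0;0 0 0 0.05 0 0 0"

```text
time: 20.65
eef_pos: [0.5671, -0.0091, 0.0542]
tcp_rot: [0.653, 0.757, 0.0, 0.0]
contact_force: [-0.1, -1.3, 0.1]
opening: -0.002
```

servo_tool --increments "0 0 0 0.02 0 0 0;0 0 0 0.04 0 0 0;0 0 0 0.04 0 0 0;0 0 0 0.04 0 0 0"

```text
time: 20.98
eef_pos: [0.567, -0.0086, 0.0542]
tcp_rot: [0.653, 0.757, 0.0, 0.0]
contact_force: [0.8, -2.4, 1.1]
opening: 0.001
```

servo_tool --increments "0 0 0 0 0 0 0"

```text
time: 21.07
eef_pos: [0.567, -0.0086, 0.0542]
tcp_rot: [0.653, 0.757, 0.0, 0.0]
contact_force: [1.2, -1.3, 2.0]
opening: -0.0
```

```bash
python3 gap.py w26 | sed 's/np.float64//g' | grep -o "t .*op.*\|(11[0-9].*"
```

```text
t 21.0667 rv [0.0006 0.0001 0.0021] shift cm [-1.946 -0.082 -0.879] F [ 1.17 -1.26  1.99] rig [-160.5   -0.8   54.2] op -0.0
(110, (-95.5), (34.7)), (111, (-96.0), (34.4)), (112, (-96.4), (34.5)), (113, (-96.8), (34.5)), (114, (-97.2), (34.7)), (115, (-97.6), (34.3)), (116, (-98.1), (34.1)), (117, (-98.5), (34.4)), (118, (-99.9), (20.8)), (119, (-100.3), (20.6)), (120, (-100.8), (20.5)), (121, (-101.3), (20.6)), (122, (-101.7), (20.4)), (123, (-102.2), (20.5)), (124, (-102.7), (20.5)), (125, (-103.1), (20.3))]
```

servo_tool --increments "0 0 0 0.03 0 0 0;0 0 0 0.03 0 0 0;0 0 0 0.03 0 0 0"

```text
time: 21.37
eef_pos: [0.5669, -0.0083, 0.0542]
tcp_rot: [0.653, 0.757, 0.0, 0.0]
contact_force: [2.1, -2.1, 0.6]
opening: 0.002
```

servo_tool --increments "0 0 0 0 0 0 0"

```text
time: 21.45
eef_pos: [0.5668, -0.0083, 0.0541]
tcp_rot: [0.653, 0.757, 0.0, 0.0]
contact_force: [1.2, -1.2, 1.3]
opening: -0.002
```

servo_tool --increments "0 0 0 0.03 0 0 0;0 0 0 0.03 0 0 0;0 0 0 0.03 0 0 0"

```text
time: 21.7
eef_pos: [0.5667, -0.008, 0.0541]
tcp_rot: [0.653, 0.757, 0.0, 0.0]
contact_force: [2.2, -1.8, 1.3]
opening: -0.003
```

servo_tool --increments "0 0 0 0 0 0 0"

```text
time: 21.78
eef_pos: [0.5667, -0.008, 0.0541]
tcp_rot: [0.653, 0.757, 0.0, 0.0]
contact_force: [1.5, -1.6, 2.0]
opening: -0.001
```

servo_tool --increments "0 0 0 0.03 0 0 0;0 0 0 0.03 0 0 0;0 0 0 0.03 0 0 0"

```text
time: 22.03
eef_pos: [0.5667, -0.008, 0.0541]
tcp_rot: [0.653, 0.757, -0.0, 0.0]
contact_force: [1.1, -3.5, 0.7]
opening: -0.004
```

servo_tool --increments "0 0 0 0 0 0 0"

```text
time: 22.12
eef_pos: [0.5667, -0.008, 0.0541]
tcp_rot: [0.653, 0.757, -0.0, 0.0]
contact_force: [1.2, -2.9, 0.9]
opening: -0.003
```

```bash
python3 gap.py w27 | sed 's/np.float64//g' | grep -o "t .*op.*\|(11[0-9].*";python3 -c "
import cv2;i=cv2.imread('pics/w27.png');cv2.imwrite('pics/w27c.png',cv2.resize(i[70:170,150:350],None,fx=4,fy=4,interpolation=cv2.INTER_NEAREST))"
```

```text
t 22.1167 rv [0.0002 0.0006 0.0022] shift cm [-2.012 -0.067 -0.89 ] F [ 1.15 -2.94  0.86] rig [-159.9   -0.6   54.1] op -0.003
(110, (-94.9), (34.7)), (111, (-95.3), (34.2)), (112, (-95.7), (34.6)), (113, (-96.1), (34.7)), (114, (-96.5), (34.4)), (115, (-97.0), (34.4)), (116, (-97.4), (34.5)), (117, (-97.8), (34.6)), (118, (-98.2), (34.5)), (119, (-99.6), (21.0)), (120, (-100.1), (20.8)), (121, (-100.6), (20.5)), (122, (-101.1), (20.5)), (123, (-101.5), (20.5)), (124, (-102.0), (20.6)), (125, (-102.4), (20.6))]
```

View pics/w27c.png

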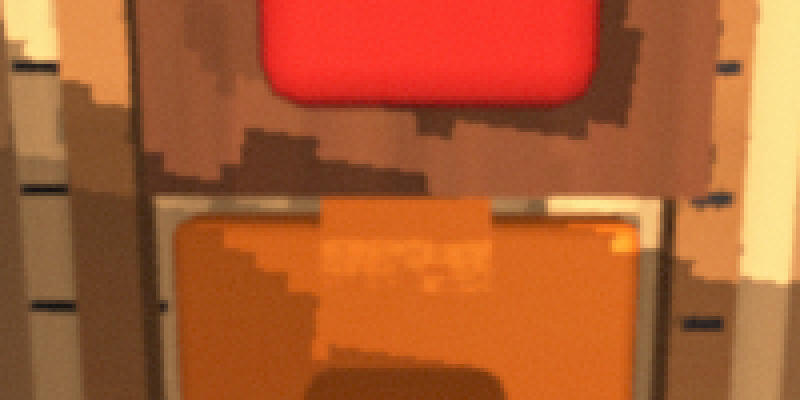

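The force rose from about 1.6 N (sliding drag) to about 3.2 N and the tool stopped following. In the picture the nose meets the tail's edge at crop (405,198). That is a light contact of 1–2 N, so I'll stop, back off and rise.

servo_tool --increments "0 0 0 -0.3 0 0 0;0 0 0 -1 0 0 0;0 0 0 -2 0 0 0;0 0 0 -2.5 0 0 0;0 0 0 -2.5 0 -3 0;0 0 0 -2.5 0 -7 0;0 0 0 -2.5 0 -11 0;0 0 0 -2.5 0 -11 0;0 0 0 -2.5 0 -11 0"

```text
time: 22.92
eef_pos: [0.5723, -0.0333, 0.1677]
tcp_rot: [0.653, 0.757, 0.002, 0.003]
contact_force: [0.4, 0.1, -0.9]
opening: 0.003
```

```bash
python3 look.py 30; python3 gap.py w30 | sed 's/np.float64//g' |head -1;  python3 -c "
from m import *
from g import rig
im,d,K,T=load('w30')
P=unproj(*np.meshgrid(np.arange(512),np.arange(384)),d,K,T)
print([(v,*rig(P[v,254]).round(1)[[0,2]]) for v in range(60,180,2)])"|sed 's/np.float64//g'
```

```text
t 22.9167 rv [0.0065 0.0022 0.0016] shift cm [ 0.595 -0.317 10.467] F [ 0.44  0.05 -0.88] rig [-185.7   -2.5  167.7] op 0.003
pumice 226 [ 62.  -47.6  94. ]
white n 0
ramp tilt 0.2488 z hinge 35.1 2160 3878
dish 328 x range [105.  142.9 178.2] y 42.6 from hinge 39.6
pum 528 x range [ 31.9  63.4 177.9] y -54.6 from hinge 77.5
t 22.9667 rv [0.0017 0.0004 0.0016] shift cm [ 0.511 -0.11  10.2  ] F [ 0.31 -0.52 -0.14] rig [-185.1   -0.9  165. ] op -0.003
[(60, (-90.8), (33.9)), (62, (-92.2), (34.4)), (64, (-93.4), (33.2)), (66, (-95.0), (36.0)), (68, (-96.3), (35.7)), (70, (-97.5), (33.8)), (72, (-98.6), (28.0)), (74, (-99.7), (21.5)), (76, (-101.1), (21.3)), (78, (-102.5), (20.1)), (80, (-104.0), (20.8)), (82, (-105.4), (19.4)), (84, (-106.9), (19.4)), (86, (-108.4), (20.5)), (88, (-109.8), (20.6)), (90, (-111.3), (21.7)), (92, (-112.8), (20.0)), (94, (-114.3), (19.1)), (96, (-115.8), (20.2)), (98, (-117.3), (19.9)), (100, (-118.8), (19.2)), (102, (-119.5), (47.8)), (104, (-120.3), (64.1)), (106, (-121.6), (64.2)), (108, (-122.8), (64.5)), (110, (-124.0), (66.3)), (112, (-125.4), (64.6)), (114, (-126.7), (64.7)), (116, (-128.0), (64.5)), (118, (-129.3), (64.3)), (120, (-130.5), (65.3)), (122, (-131.8), (65.1)), (124, (-133.2), (63.9)), (126, (-134.5), (64.8)), (128, (-135.8), (64.6)), (130, (-137.2), (64.1)), (132, (-138.6), (63.3)), (134, (-139.8), (64.1)), (136, (-141.1), (64.6)), (138, (-142.6), (63.6)), (140, (-144.0), (62.8)), (142, (-145.2), (64.6)), (144, (-146.5), (64.8)), (146, (-148.0), (63.4)), (148, (-158.8), (5.1)), (150, (-161.0), (2.0)), (152, (-162.4), (4.3)), (154, (-164.2), (3.9)), (156, (-165.9), (4.3)), (158, (-167.6), (4.4)), (160, (-169.4), (4.3)), (162, (-170.7), (6.4)), (164, (-172.8), (5.0)), (166, (-174.8), (3.9)), (168, (-176.6), (3.6)), (170, (-178.6), (3.0)), (172, (-179.9), (5.0)), (174, (-112.7), (292.1)), (176, (-183.5), (5.0)), (178, (-185.5), (4.3))]
```

View pics/w30.png

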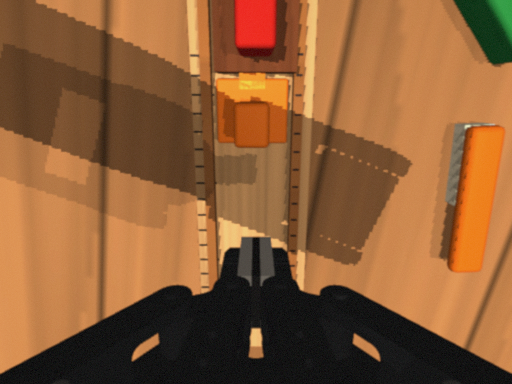

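View pics/c30.png

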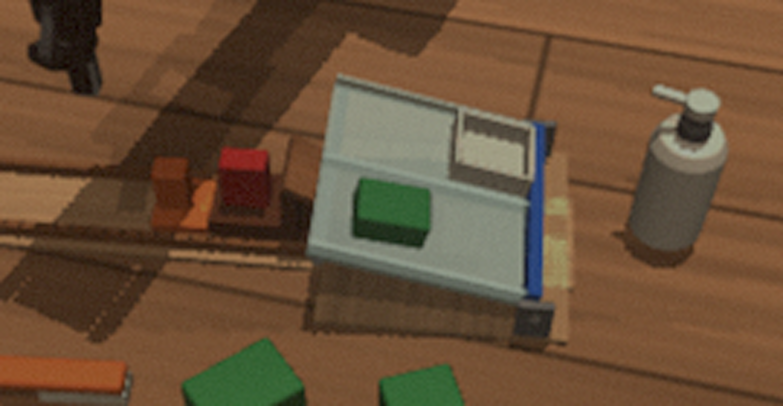

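The views show the dish at the lip (492,150), the pumice up (393,212), the rider's nose meeting the wedge tail at row 73 of the wrist view, and the arm clear. I'm handing in.

```bash
python3 -c "
from plant import ctrl
print(ctrl.sign_off(), ctrl.get_state()['time'])"
```

```text
the job is handed in; nothing more can be done
the job is handed in; nothing more can be done
```

The job is done and handed in at about 23 s of the 64 s allowed. The dish slipped with the ramp at about 0.25 rad.

- **Wedge and ramp:** I gripped the red block and pushed the wedge in 4 mm steps until the dish slid. I held still until it reached the blue lip, then let go. The ramp read 0.249 rad both before I released the wedge and after I set the rider, so the wedge did not move.
- **Dish and pumice:** The dish travelled about 83 mm along the ramp to the blue lip. The pumice stayed up in its lane.
- **Rider:** I pushed the rider forward with closed fingers until the force rose from about 1.6 N of sliding drag to about 3 N and the tool stopped moving. That means it bears on the tail with about 1–2 N. I then backed the arm off and raised it clear. The last wrist picture puts the rider's nose at the tail face, within about 1 mm of measurement error.
- **Bystanders:** I did not touch the brush, the dispenser or the loose green blocks. I saw no change in them in the last pictures.

The force reading wanders by about 0.5 N, so the contact force is only a rough figure. No check failed or disagreed.

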